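Lock the jig's stop arm with its thumbscrew

TASK

Swing the steel stop arm down across the sloping jig by its black post until the hole in the arm lies over the hole in the board. Then take the red thumbscrew from its wooden block and push it straight through both holes until its head sits flat on the arm, and let go. Do not disturb the nail carton or the tape measure.

Things in the scene. Friction and masses are not known exactly. Their poses are not given: they have to be found in the camera images.
- jig_hole (a point): Centre of the 17 mm through hole (thin yellow band round it) at the upper face of a fixed plywood jig's sloping board: 180 mm along the slope, 260 wide, 20 thick, rising away from the robot at 30 degrees, open below. z: the board's upward normal (leans 30 degrees towards the robot), x: up the slope, y: left along the board. A 12 mm high ledge lies 76 mm down the slope from the hole
- jig_pivot (a point): Pivot of the stop arm at the board's upper face, 110 mm from jig_hole along the board's +y; same axes as jig_hole. A bolt head stands 18 mm above the board here
- jig_exit (a point): Point on the axis of jig_hole 39 mm below the board's upper face (19 mm below its underside): where the thumbscrew's tip ends when it is fully home
- stop_hole (a point): Centre of the 17 mm hole in the stop arm, at the arm's upper face, 110 mm from the pivot. The arm is a flat steel bar, 34 x 229 x 8 mm, that swings on the pivot parallel to the board; its upper face is 9 mm above the board. z: the board's upward normal; y: from the hole towards the pivot
- stop_post (a point): Point on the axis of the round black handle post on the stop arm, 175 mm from the pivot, 26 mm above the arm's upper face (35 mm above the board). The post is 20 mm in diameter, stands along the board's normal and is 42 mm tall above the arm; axes as stop_hole
- stop_arm (a joint): Angle of the stop arm about the board's normal, rad. 0: its hole lies exactly over the board's hole; positive: swung up the slope (counter-clockwise seen from above the board). Range -0.25 to 1.0, with no stop or click at 0. It stays where it is left (stiff hinge, about 2 N at the post to move it)
- thumbscrew: Loose thumbscrew, 86 mm long, about 120 g; it starts upright in the block, flange on the block's top. Origin on its axis at the underside of the head, z towards the head. Head: 30 mm flange, 4 mm thick, then a red knob, 26 mm diameter, 4 to 38 mm above the origin. Shank: 12 mm diameter, 48 mm long, last 10 mm tapering to a 5 mm tip; a slip fit that pushes in without turning
- screw_tip (a point): Tip of the thumbscrew's shank, 48 mm below the body's origin; same axes
- park_block: Fixed pale wooden block, 70 x 70 x 60 mm, with a 15 mm hole 55 mm deep in the middle of its top, in which the thumbscrew is parked. Origin at the centre of its underside
- nail_box: Bystander: loose brown carton, 50 x 85 x 42 mm high, origin at the centre of its underside
- tape_measure: Bystander: loose black tape measure, 44 x 90 x 69 mm high, origin at the centre of its underside

How it is judged (in metres and radians):
On the way:
1. the arm's hole lies over the board's hole (value of joint stop_arm between -0.06 and 0.06 rad), for 0.2 s.
At the end, for the whole second after the job is handed in: Stop arm within 0.06 rad of lined up; thumbscrew through both holes and at rest: underside of its head within 6 mm of the arm hole's centre (upper face), tip within 10 mm of its fully-home point (jig_exit), axis within 0.17 rad of the holes' axis (all of step 1 and distance between thumbscrew and stop_hole below 0.006 m and distance between screw_tip and jig_exit below 0.01 m and angle between the z axis of thumbscrew and the z axis of jig_hole, either way round below 0.17 rad and linear speed of thumbscrew below 0.02 m/s); the robot touches nothing.
It fails at once if the nail carton is moved by more than 30 mm (distance of nail_box from where it was at the start of the episode above 0.03 m).
It fails at once if the tape measure is moved by more than 30 mm (distance of tape_measure from where it was at the start of the episode above 0.03 m).
It also fails if it takes over 51 s, if anything falls off the work surface, if the arm or the gripper's body presses on something with over 40 N, if the wrist force passes 120 N, or if a joint passes its speed limit or range.

ROBOT

A 6-joint arm with a two-finger parallel gripper is mounted at the origin on a cart in front of the work surface, level with it; the furniture and walls round the work are solid. World frame = base frame: x ahead of the robot, y to its left, z up, the work surface at z = 0. Lengths are in m, angles in degrees, forces in N, time in s.
With the tool pointing down it reaches from about 0.375 to 0.9 m from the base axis. Payload 3.1 kg.
Tool frame: the origin (TCP) lies on the centre line of the jaws, within the pads' length; the fingertips stand 25 mm ahead of it and the grasp point (between the pads) lies 6 mm ahead of it; z points along the fingers, y is the line along which they close (so a half turn about z gives the same grasp; the last joint's range is limited). The gripper opens to 87 mm and grips with 3 to 60 N. Pads are 19 mm wide; open, the fingers measure 117 mm over their backs; the gripper's body (75 mm by 190 mm) begins 51 mm behind the grasp point.
Start: joints at [61.793, 30.224, 82.088, -0, 67.689, -10.227], TCP at [0.193, 0.594, 0.248] pointing down, gripper open.
Joint ranges: [-176.69, 176.69], [-43.24, 126.21], [12.49, 139.97], [-82, 262], [0, 151.66], [-163.58, 163.58]. Speed limits (degrees/s): [159.86, 159.86, 180, 180, 180, 180].

INTERFACE

Orientations are given as a 3x3 rotation matrix whose columns are the frame's x, y, z axes.
In Python, from rig import * gives the robot as it stands.
- The arm moves only by the tool step_arm, never from a script. Its argument "steps" is a list of rows, each a list of 7 numbers: the shift along the tool's x, y, z normalised to -1 to 1, where 1 is 0.3 m, then the turn, a rotation vector about the tool's x, y, z normalised to -1 to 1, where 1 is 45 degrees, then the gripper's target within -1 to 1 (shut at 1, half-way at 0, fully open at -1). A call has 1 to 8 rows; each row is the pose to reach, as a shift and turn from the pose commanded when the call began, along the tool's axes at that moment; what a row does not reach only later rows make up. A row lasts 1/12 s, in which the tool goes at most 41.7 mm and 7.16 degrees, less where a joint would pass 70% of its speed; a pose out of reach is approached as far as the arm can. A call with a number of a shift or a turn outside -1 to 1 is refused whole. A call with a gripper value outside its range is refused whole. The fingers move at their own pace and stop on an object; the grip force is fixed at half the most. Time passes only in rows, so rows that repeat a pose let the fingers close. It gives the time, the measured TCP pose, the force, the opening and the grip force at its end, in the units of the state.
- read_state(): the state, without advancing time (a new reading comes with each control period).
- capture(name): name is "side" or "top" or "wrist"; returns a dict with "image" (384x512x3 uint8, red, green, blue), "vertical_fov" (degrees; the focal length in pixels is half the picture's height over the tangent of half this angle, whatever the lens; pixels are square), "cx", "cy" (the principal point, pixels), "k1" (the pictures are not rectified: a ray, as slopes to the right and down, at radius r is drawn at 1 + k1 r^2 times it, then the intrinsics apply), "world_from_camera" (4x4, takes a point from camera to world coordinates); the wrist camera has in their place "T_tool_cam" (4x4, takes a point from camera to tool coordinates, whose origin is the TCP and whose axes are the flange's). Camera axes: x right, y down, z forward; pixel columns grow to the right and rows downward; lengths in m; the calibration is good to about 2 mm. A picture is of the moment at which its call begins: read the wrist's pose just before it. There is no depth.
- hand_in(): hands the job in; it is judged then, once.
The state is a dict: "time_s": time; "joint_positions": joint angles; "qvel": joint speeds; "tau": joint torques, N m; "position": TCP position; "tcp_rot": TCP orientation; "force": force on the tool from outside, world axes, zero at the start; "moment": the same for the moment, N m; "opening": opening from 0.0 (shut) to 1.0 (fully open); "grasp_force": force on a finger pad.
Only numpy, scipy, OpenCV 4.12 (cv2) and the standard library are available. Lean on these libraries where they do the work, as an engineer would, in place of code of your own. Each camera call takes 0.05 s, during which the arm holds its last target. There are 200 camera calls.

## Working session

There is one attempt and no reset: what is moved stays moved. The work goes in short steps, Python scripts to look and compute and a tool call to move; the robot and the scene stay as the last step left them, time stands still between calls to the robot, and variables do not carry over. Pictures are saved under pics/ and viewed, at most 10 in all, crops included, and the job is handed in when it is done.

Besides the shell and the picture viewer there is one more tool, called after ">>>" as a command line: name --pt "numbers of a row" for each row, then --argument value for the rest. step_arm: Moves the arm, as the interface text tells. Scaled input: -1 to 1 covers 0.3 m each way for a shift and 45 degrees each way for a turn. Its arguments: {"type":"object","properties":{"steps":{"type":"array"}},"required":["steps"]}

```bash
mkdir -p pics; cat > h.py <<'E'
from rig import *
import numpy as np, cv2, pickle
def K(c):
    f=192/np.tan(np.radians(c["vertical_fov"])/2); return f
def ray(c,u,v,T=None):
    T=c["world_from_camera"] if T is None else T
    T=np.array(T);f=K(c);p=np.array([(u-c["cx"])/f,(v-c["cy"])/f]);q=p.copy()
    for _ in range(20): q=p/(1+c["k1"]*(q@q))
    d=T[:3,:3]@np.array([q[0],q[1],1]);return T[:3,3],d/np.linalg.norm(d)
def onz(c,u,v,z,T=None):
    o,d=ray(c,u,v,T);return o+d*(z-o[2])/d[2]
def onplane(c,u,v,p,n,T=None):
    o,d=ray(c,u,v,T);return o+d*((np.array(p)-o)@n)/(d@n)
def proj(c,P,T=None):
    T=np.array(c["world_from_camera"] if T is None else T)
    q=T[:3,:3].T@(np.array(P)-T[:3,3]);s=q[:2]/q[2];s=s*(1+c["k1"]*(s@s));return s*K(c)+[c["cx"],c["cy"]]
def tri(rs):
    A=np.zeros((3,3));b=np.zeros(3)
    for o,d in rs:
        M=np.eye(3)-np.outer(d,d);A+=M;b+=M@o
    return np.linalg.solve(A,b)
def wristT(c,s):
    T=np.eye(4);T[:3,:3]=np.array(s["tcp_rot"]);T[:3,3]=s["position"];return T@np.array(c["T_tool_cam"])
E
cat > cap.py <<'E'
from h import *
import sys
tag=sys.argv[1]
for n in sys.argv[2:]:
    s=read_state();c=capture(n)
    if n=="wrist": c["world_from_camera"]=wristT(c,s)
    pickle.dump(c,open(f"{tag}_{n}.pkl","wb"));cv2.imwrite(f"pics/{tag}_{n}.png",cv2.resize(c["image"][:,:,::-1],(800,600),interpolation=cv2.INTER_CUBIC))
    print(n,c["vertical_fov"],c["cx"],c["cy"],c["k1"],np.round(c["world_from_camera"],3).tolist())
s=read_state();print(s["time_s"],s["position"],np.round(s["tcp_rot"],3).tolist(),s["force"])
E
python3 cap.py a side top wrist
```

```text
side 43.88296838846914 249.59884639390881 195.41504895014734 -0.13015725663019165 [[-0.999, -0.013, 0.049, 0.449], [-0.05, 0.4, -0.915, 0.958], [-0.008, -0.916, -0.4, 0.567], [0.0, 0.0, 0.0, 1.0]]
top 43.9495896624005 254.05790859425522 194.66746833671345 -0.09854327776971486 [[-0.01, -0.983, 0.184, 0.221], [-1.0, 0.013, 0.014, -0.088], [-0.017, -0.183, -0.983, 1.559], [0.0, 0.0, 0.0, 1.0]]
wrist 71.87551305208855 255.09873338218725 195.01214449241917 -0.05315492992074912 [[0.309, 0.908, 0.284, 0.115], [0.951, -0.294, -0.095, 0.621], [-0.003, 0.3, -0.954, 0.384], [0.0, 0.0, 0.0, 1.0]]
0.15 [0.19262408 0.59402368 0.24677676] [[-0.951, 0.309, -0.001], [0.309, 0.951, -0.001], [0.0, -0.002, -1.0]] [-0.30721543  0.24147524 -0.87152972]
```

View pics/a_top.png

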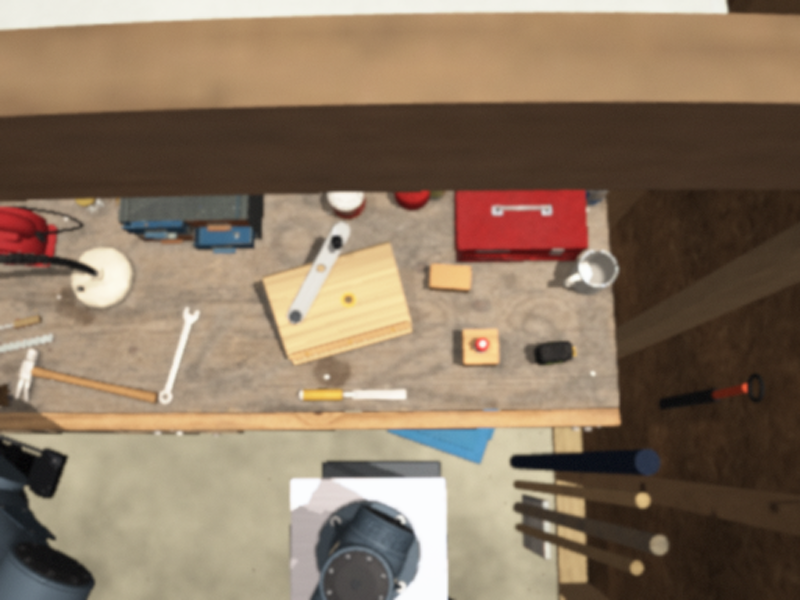

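View pics/a_side.png

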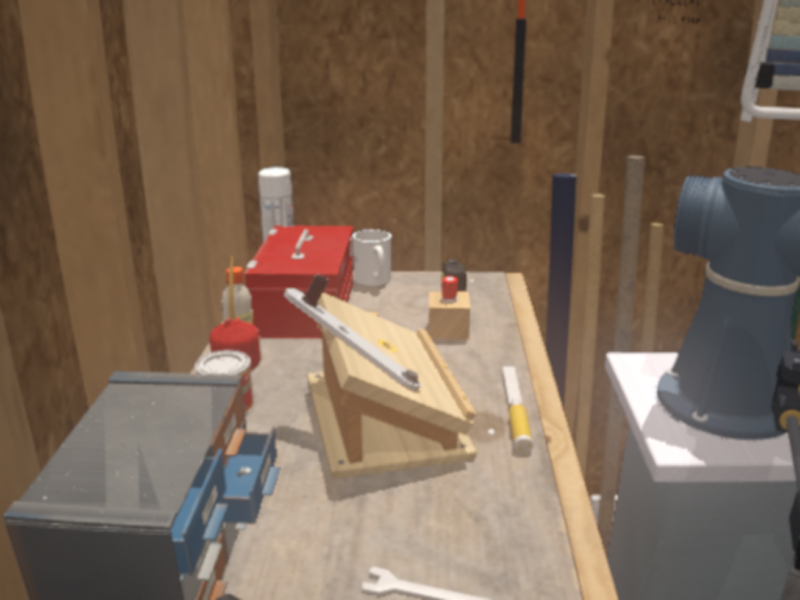

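The top view (800x600) shows the jig hole at about (348,299), the pivot bolt at (296,316), the post at (338,241) and the screw knob at (482,344). The carton is at (450,277) and the tape at (553,352). In the side view the jig hole is at about (386,345), the pivot at (411,377), the post at (316,290) and the knob at (449,285).

```bash
cat > m1.py <<'E'
from h import *
C={n:pickle.load(open(f"a_{n}.pkl","rb")) for n in("side","top")}
def blob(n,lo,hi,near,r=14):
    h=cv2.cvtColor(C[n]["image"],cv2.COLOR_RGB2HSV);m=cv2.inRange(h,np.array(lo),np.array(hi))
    near=np.array(near)*.64;yy,xx=np.mgrid[:384,:512];m[(xx-near[0])**2+(yy-near[1])**2>r*r]=0
    y,x=np.nonzero(m);return np.array([x.mean(),y.mean()]),len(x),(x.min(),x.max(),y.min(),y.max())
for nm,lo,hi,pt,ps in [("hole",(18,170,120),(32,255,255),(348,299),(386,345)),("knob",(0,150,80),(6,255,255),(482,344),(449,289)),("bolt",(0,0,0),(179,255,80),(296,316),(411,377)),("post",(0,0,0),(179,255,60),(338,241),(316,290))]:
    a=blob("top",lo,hi,pt);b=blob("side",lo,hi,ps)
    rs=[ray(C["top"],*a[0]),ray(C["side"],*b[0])];P=tri(rs)
    print(nm,a,b,P.round(4),[np.linalg.norm(np.cross(P-o,d)).round(4) for o,d in rs])
E
python3 m1.py
```

```text
m1.py:6: RuntimeWarning: Mean of empty slice.
  y,x=np.nonzero(m);return np.array([x.mean(),y.mean()]),len(x),(x.min(),x.max(),y.min(),y.max())
  ret = ret.dtype.type(ret / rcount)
Traceback (most recent call last):
  File "m1.py", line 8, in <module>
    a=blob("top",lo,hi,pt);b=blob("side",lo,hi,ps)
  File "m1.py", line 6, in blob
    y,x=np.nonzero(m);return np.array([x.mean(),y.mean()]),len(x),(x.min(),x.max(),y.min(),y.max())
                                                                   ~~~~~^^
ValueError: zero-size array to reduction operation minimum which has no identity
```

```bash
python3 -c "
import cv2
a=cv2.imread('pics/a_top.png')[190:430,240:640];b=cv2.imread('pics/a_side.png')[200:480,200:540]
a=cv2.resize(a,(400*2,240*2))[:300*2]
cv2.imwrite('pics/crop_t.png',a)
cv2.imwrite('pics/crop_s.png',cv2.resize(b,(680,560)))"
```

```text
(no output)
```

View pics/crop_t.png

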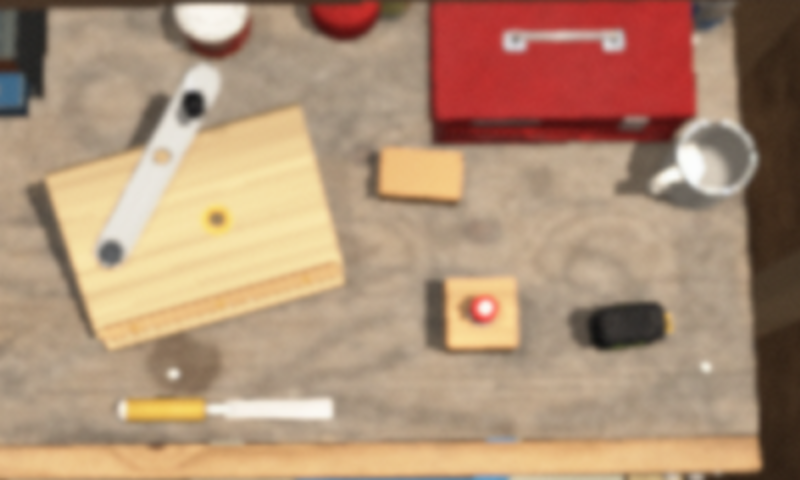

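View pics/crop_s.png

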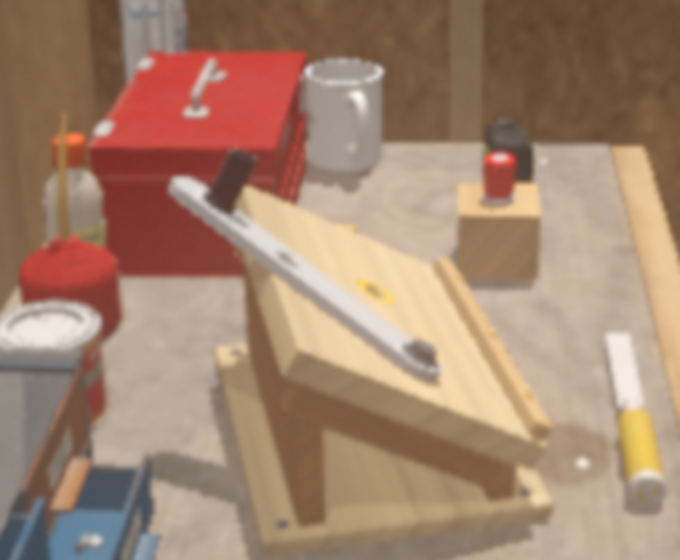

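The crops show the hole band at crop_t (217,218) and crop_s (376,291), the bolt at (110,252) and (423,352), and the post at (193,104) and (232,180). The knob is at (485,308) and (499,176). The carton and tape are to the right, clear of the jig.

```bash
sed -i 's/r=14)/r=9)/; s/(18,170,120),(32,255,255),(348,299),(386,345)/(15,165,100),(35,255,255),(348,299),(388,345)/; s/(0,150,80),(6,255,255)/(0,130,70),(8,255,255)/; s/(179,255,80)/(179,255,110)/; s/(179,255,60)/(179,255,75)/' m1.py; sed -i 's/y,x=np.nonzero(m);return/y,x=np.nonzero(m)\n    if len(x)==0: return near,0,0\n    return/' m1.py
cat >> m1.py <<'E'
c=C["top"]
print([c["image"][int(345*.64)+d,int(388*.64)] for d in (0,)] , [cv2.cvtColor(C["side"]["image"],cv2.COLOR_RGB2HSV)[221,240:258].tolist()])
for nm,u,v,z in [("blk",481.5-0,0,0)]: pass
f=lambda u,v:((u/2+240)*.64,(v/2+190)*.64)
print("block top",[onz(c,*f(*p),.06).round(3).tolist() for p in [(445,279),(517,278),(518,348),(446,350)]])
print("nail",[onz(c,*f(*p),.042).round(3).tolist() for p in [(378,148),(463,152),(462,200),(378,196)]])
print("tape",[onz(c,*f(*p),.069).round(3).tolist() for p in [(592,308),(664,304),(666,340),(595,346)]])
print("tbox",[onz(c,*f(*p),.2).round(3).tolist() for p in [(435,120)]],"paint",onz(c,*f(212,25),.1))
E
python3 m1.py
```

```text
hole (array([222.72, 191.36]), 0, 0) (array([248.32, 220.8 ]), 0, 0) [0.5033 0.0313 0.1024] [np.float64(0.0013), np.float64(0.0013)]
knob (array([307.24242424, 220.39393939]), 33, (np.int64(304), np.int64(312), np.int64(216), np.int64(224))) (array([287.31578947, 183.90350877]), 114, (np.int64(283), np.int64(292), np.int64(177), np.int64(190))) [ 0.4118 -0.2315  0.0829] [np.float64(0.0008), np.float64(0.0008)]
bolt (array([188.5, 202. ]), 24, (np.int64(186), np.int64(191), np.int64(200), np.int64(204))) (array([263.04, 241.28]), 0, 0) [0.4691 0.137  0.111 ] [np.float64(0.0017), np.float64(0.0017)]
post (array([215.        , 154.81818182]), 33, (np.int64(213), np.int64(217), np.int64(152), np.int64(158))) (array([202.24, 185.6 ]), 0, 0) [0.5976 0.0474 0.1907] [np.float64(0.0011), np.float64(0.0011)]
[array([188, 166, 140], dtype=uint8)] [[[17, 62, 240], [18, 71, 243], [18, 75, 245], [19, 84, 246], [20, 103, 242], [21, 120, 231], [20, 125, 216], [19, 113, 200], [18, 99, 201], [19, 97, 223], [20, 111, 239], [21, 120, 248], [20, 107, 248], [19, 87, 246], [18, 76, 245], [18, 74, 247], [18, 73, 248], [18, 73, 247]]]
block top [[0.447, -0.199, 0.06], [0.447, -0.272, 0.06], [0.375, -0.271, 0.06], [0.374, -0.198, 0.06]]
nail [[0.589, -0.134, 0.042], [0.584, -0.223, 0.042], [0.532, -0.22, 0.042], [0.538, -0.133, 0.042]]
tape [[0.414, -0.346, 0.069], [0.417, -0.42, 0.069], [0.38, -0.42, 0.069], [0.375, -0.348, 0.069]]
tbox [[0.577, -0.183, 0.2]] paint [0.70739319 0.03627466 0.1       ]
```

```bash
cat > to.py <<'E'
from h import *
from scipy.spatial.transform import Rotation as Ro
import json,os
def jig():
    if os.path.exists("jig.json"):
        j=json.load(open("jig.json"));psi=j["psi"];H=np.array(j["H"])
    else: psi=np.radians(14.3);H=np.array([.503,.031,.102])
    c,s=np.cos(psi),np.sin(psi)
    x=np.array([c*np.sqrt(.75),s*np.sqrt(.75),.5]);y=np.array([-s,c,0]);n=np.cross(x,y)
    return H,x,y,n,np.column_stack([-x,y,-n])
def post(th,h=.035):
    H,x,y,n,R=jig();return H+.11*y+.175*(np.sin(th)*x-np.cos(th)*y)+h*n
def go(P,R=None,tcp=True):
    s=read_state();R0=np.array(s["tcp_rot"]);p=np.array(s["position"])
    R=R0 if R is None else R
    P=np.array(P)-(0 if tcp else .006*R[:,2])
    print("t",round(s["time_s"],2),"TCP",p.round(4),"->",P.round(4),"dist",np.linalg.norm(P-p).round(3),
     "row",((R0.T@(P-p))/.3).round(4).tolist(),(Ro.from_matrix(R0.T@R).as_rotvec(degrees=True)/45).round(4).tolist(),"F",np.round(s["force"],1),"op",s["opening"],s["grasp_force"])
E
python3 -c "
from to import *
H,x,y,n,R=jig()
go([.31,.36,.31],R); go([.31,.36,.31]); go(post(.817)+.12*n,R,False); print(post(.817),n)"
```

```text
t 0.15 TCP [0.1926 0.594  0.2468] -> [0.31 0.36 0.31] dist 0.269 row [-0.6128, -0.6216, -0.2099] [-0.1897, -0.6497, -0.7001] F [-0.3  0.2 -0.9] op 1.0009103486574538 0.0
t 0.15 TCP [0.1926 0.594  0.2468] -> [0.31 0.36 0.31] dist 0.269 row [-0.6128, -0.6216, -0.2099] [0.0, 0.0, 0.0] F [-0.3  0.2 -0.9] op 1.0009103486574538 0.0
t 0.15 TCP [0.1926 0.594  0.2468] -> [0.5345 0.0289 0.3052] dist 0.663 row [-1.6652, -1.4403, -0.1929] [-0.1897, -0.6497, -0.7001] F [-0.3  0.2 -0.9] op 1.0009103486574538 0.0
[0.59552994 0.0445011  0.19610678] [-0.48450787 -0.12349951  0.8660254 ]
```

>>> step_arm --pt "-0.61 -0.62 -0.21 -0.19 -0.65 -0.7 -1" --pt "-0.61 -0.62 -0.21 -0.19 -0.65 -0.7 -1" --pt "-0.61 -0.62 -0.21 -0.19 -0.65 -0.7 -1" --pt "-0.61 -0.62 -0.21 -0.19 -0.65 -0.7 -1" --pt "-0.61 -0.62 -0.21 -0.19 -0.65 -0.7 -1" --pt "-0.61 -0.62 -0.21 -0.19 -0.65 -0.7 -1" --pt "-0.61 -0.62 -0.21 -0.19 -0.65 -0.7 -1" --pt "-0.61 -0.62 -0.21 -0.19 -0.65 -0.7 -1"

```text
time_s: 0.82
position: [0.3086, 0.3569, 0.3103]
tcp_rot: [[-0.84, -0.244, 0.485], [-0.211, 0.97, 0.121], [-0.5, -0.001, -0.866]]
force: [-1.0, 0.4, 0.3]
opening: 0.996
grasp_force: 0.0
```

```bash
python3 -c "
from to import *
H,x,y,n,R=jig()
go([.42,.15,.33],R); go(post(.817)+.12*n,R,False)"
```

```text
t 0.82 TCP [0.3086 0.3569 0.3103] -> [0.42 0.15 0.33] dist 0.236 row [-0.1988, -0.7596, 0.0395] [-0.0027, -0.0, -0.0033] F [-1.   0.4  0.3] op 0.9963170071163279 0.0
t 0.82 TCP [0.3086 0.3569 0.3103] -> [0.5345 0.0289 0.3052] dist 0.398 row [-0.3927, -1.2439, 0.2471] [-0.0027, -0.0, -0.0033] F [-1.   0.4  0.3] op 0.9963170071163279 0.0
```

>>> step_arm --pt "-0.3 -0.96 0.1 0 0 0 -1" --pt "-0.3 -0.96 0.1 0 0 0 -1" --pt "-0.3 -0.96 0.1 0 0 0 -1" --pt "-0.3 -0.96 0.1 0 0 0 -1" --pt "-0.3 -0.96 0.1 0 0 0 -1" --pt "-0.3 -0.96 0.1 0 0 0 -1" --pt "-0.3 -0.96 0.1 0 0 0 -1" --pt "-0.3 -0.96 0.1 0 0 0 -1"

```text
time_s: 1.48
position: [0.4674, 0.1111, 0.3291]
tcp_rot: [[-0.838, -0.248, 0.486], [-0.213, 0.969, 0.127], [-0.502, 0.003, -0.865]]
force: [1.1, 0.5, -0.1]
opening: 1.001
grasp_force: 0.0
```

```bash
python3 cap.py b wrist; python3 -c "
from to import *
H,x,y,n,R=jig()
go(post(.817)+.12*n,R,False)
c=pickle.load(open('b_wrist.pkl','rb'))
for P in (H,H+.11*y,H+.11*y+.018*n,post(.817,.051),post(.817,.009)): print(proj(c,P)/.64)"
```

```text
wrist 71.87551305208855 255.09873338218725 195.01214449241917 -0.05315492992074912 [[-0.248, 0.654, 0.715, 0.332], [0.969, 0.166, 0.183, 0.077], [0.001, 0.738, -0.675, 0.406], [0.0, 0.0, 0.0, 1.0]]
1.5333 [0.47483618 0.10330407 0.33148668] [[-0.835, -0.239, 0.495], [-0.208, 0.971, 0.117], [-0.509, -0.005, -0.861]] [ 3.90842136 -2.20031649  1.95749785]
t 1.53 TCP [0.4748 0.1033 0.3315] -> [0.5345 0.0289 0.3052] dist 0.099 row [-0.0698, -0.2877, 0.1448] [-0.0114, 0.0133, -0.0057] F [ 3.9 -2.2  2. ] op 1.0045018606321514 0.0
[286.3533704  150.25188271]
[427.62246852 149.66723764]
[429.30160699 148.26009869]
[269.00003751 326.96505758]
[283.67139174 309.46466236]
```

View pics/b_wrist.png

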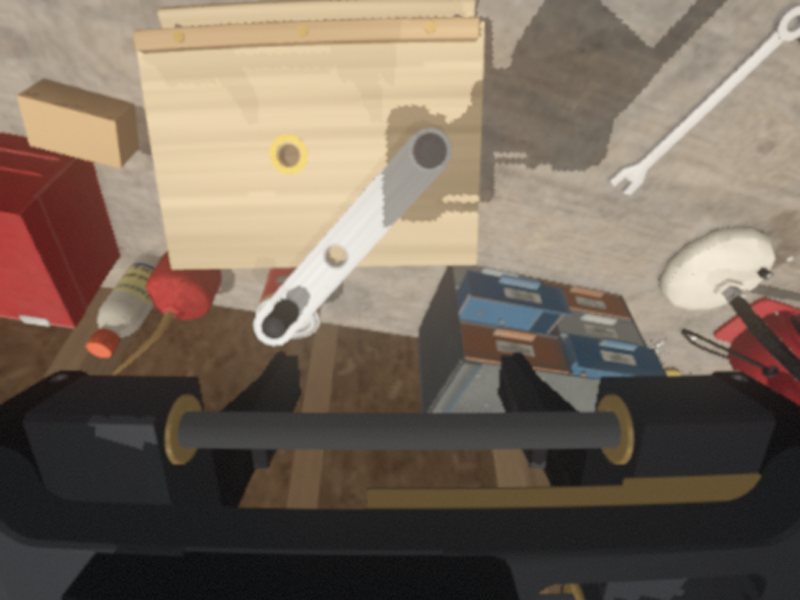

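The wrist view shows the hole band at (289,154), the bolt at (430,149), the arm hole at (335,255) and the post from (275,327) to (290,313). All are within a few pixels of the prediction. Next I hover above the post.

>>> step_arm --pt "-0.09 -0.3 0.1 -0.01 0.01 0 -1" --pt "-0.09 -0.3 0.1 -0.01 0.01 0 -1" --pt "-0.09 -0.3 0.1 -0.01 0.01 0 -1" --pt "-0.09 -0.3 0.1 -0.01 0.01 0 -1" --pt "-0.09 -0.3 0.1 -0.01 0.01 0 -1"

```text
time_s: 1.95
position: [0.5264, 0.0339, 0.3155]
tcp_rot: [[-0.844, -0.249, 0.475], [-0.212, 0.968, 0.131], [-0.493, 0.01, -0.87]]
force: [-0.2, -0.3, 0.6]
opening: 0.999
grasp_force: 0.0
```

```bash
cat > m2.py <<'E'
from to import *
import sys
from scipy.optimize import least_squares
s=read_state();c=capture("wrist");T=wristT(c,s);c["world_from_camera"]=T;pickle.dump(c,open("l_wrist.pkl","wb"))
H,x,y,n,R=jig();hs=cv2.cvtColor(c["image"],cv2.COLOR_RGB2HSV);yy,xx=np.mgrid[:384,:512]
def near(m,p,r): m=m.copy();m[(xx-p[0])**2+(yy-p[1])**2>r*r]=0;v,u=np.nonzero(m);return (u,v)
m=cv2.inRange(hs,np.array((18,150,100)),np.array((34,255,255)));u,v=near(m,proj(c,H),22)
if len(u)>20:
    e=cv2.minEnclosingCircle(np.column_stack([u,v]).astype(np.float32));print("band px",np.round(e[0],1),e[1].__round__(1),len(u),"pred",proj(c,H).round(1),"on board:",(R.T@(onplane(c,*e[0],H,n)-H)).round(4),"(tool-axes err)")
    print("H new",onplane(c,*e[0],H,n).round(4))
m=cv2.inRange(hs,np.array((0,0,0)),np.array((179,255,75)))
for nm,P,r in (("bolt",H+.11*y+.018*n,20),):
    u,v=near(m,proj(c,P),r)
    if len(u): q=np.array([u.mean(),v.mean()]);print(nm,q.round(1),len(u),"pred",proj(c,P).round(1),(R.T@(onplane(c,*q,P,n)-P)).round(4))
print("t",s["time_s"],np.abs(s["qvel"]).max(),np.round(s["position"],4))
cv2.imwrite(f"pics/{sys.argv[1]}.png",cv2.resize(c["image"][:,:,::-1],(800,600),interpolation=cv2.INTER_CUBIC))
E
python3 m2.py c1; python3 m1.py >/dev/null; python3 -c "
from to import *
H,x,y,n,R=jig()
go(post(.817)+.09*n,R,False)
c=pickle.load(open('l_wrist.pkl','rb'))
for P in (H,post(.817,.051),post(.817,.009)): print(proj(c,P)/.64)"
```

```text
bolt [354.5  68. ] 2 pred [362.5  68.8] [ 0.0006 -0.0084  0.    ]
t 1.95 2.4837677806572978 [0.5264 0.0339 0.3155]
t 2.0 TCP [0.5255 0.0349 0.3155] -> [0.549  0.0326 0.2792] dist 0.043 row [-0.005, -0.0281, 0.1414] [0.0137, -0.0105, -0.0019] F [-0.5  0.3  0.3] op 0.9994383603521103 0.0
[399.23369057 110.19568454]
[385.51874864 308.03800881]
[386.73305394 291.35403869]
```

View pics/c1.png

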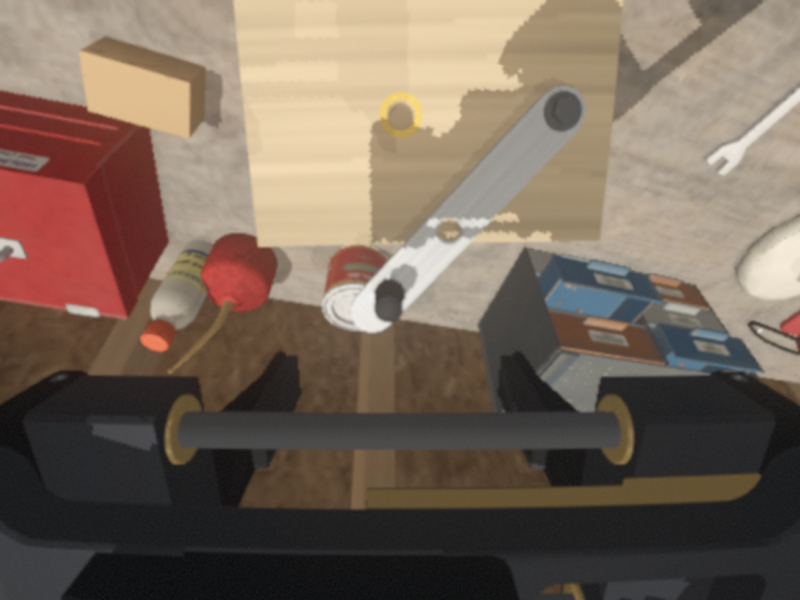

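The view is stationary: hole at (401,114), bolt top at (563,110), post from (388,308) to (390,290). All are within 1–2 mm of the model.

```bash
python3 -c "
from to import *
H,x,y,n,R=jig()
c=pickle.load(open('l_wrist.pkl','rb'))
s=read_state();T=np.eye(4)
h=onplane(c,401*.64,114*.64,H,n);b=onplane(c,563*.64,110*.64,H+.018*n,n)-.018*n;a=onplane(c,448.5*.64,230*.64,H+.009*n,n)-.009*n;p=onplane(c,388*.64,305*.64,H+.051*n,n)-.051*n
print('hole',h,R.T@(h-H));print('bolt',R.T@(b-H)-[0,.11,0],np.linalg.norm(b-h));
d=b-h;psi=np.arctan2(-d[0],d[1]);print('psi',np.degrees(psi))
for q in (a,p): w=q-b;print(np.arctan2(w@x,-w@y),np.linalg.norm(w))
json.dump(dict(psi=psi,H=((h+H)/2).tolist()),open('jig.json','w'))
H,x,y,n,R=jig();go(post(.8),R,False);go(post(.82),R,False)
"
```

```text
hole [0.5047733  0.0327124  0.10323629] [-2.47258031e-03  1.22133656e-03  5.36039363e-17]
bolt [-1.62927625e-03 -2.10176086e-03  2.01597589e-17] 0.1066802357797752
psi 14.692247582771294
0.8356704489326255 0.10808697550069965
0.8181677762110933 0.1697303463319537
t 2.0 TCP [0.5255 0.0349 0.3155] -> [0.5922 0.0427 0.2009] dist 0.133 row [-0.005, -0.0344, 0.4415] [0.0093, -0.0104, -0.0094] F [-0.5  0.3  0.3] op 0.9994383603521103 0.0
t 2.0 TCP [0.5255 0.0349 0.3155] -> [0.5936 0.0457 0.2021] dist 0.133 row [-0.013, -0.0259, 0.4415] [0.0093, -0.0104, -0.0094] F [-0.5  0.3  0.3] op 0.9994383603521103 0.0
```

```bash
cat > m3.py <<'E'
from to import *
C={n:pickle.load(open(f"a_{n}.pkl","rb")) for n in("side","top")};w=pickle.load(open('l_wrist.pkl','rb'))
for nm,t,s,ww in (("hole",(348.5,299),(388,345.5),(401,114)),("bolt",(295,316),(411.5,376),(563,110)),("armhole",(321.5,268),(343,329.5),(448.5,230))):
    rs=[ray(c,p[0]*.64,p[1]*.64) for c,p in ((C["top"],t),(C["side"],s),(w,ww))]
    print(nm)
    for k in ([0,1],[0,2],[1,2],[0,1,2]):
        P=tri([rs[i] for i in k]);print(k,P.round(4),[np.linalg.norm(np.cross(P-o,d)).round(4) for o,d in rs])
E
python3 m3.py
```

```text
hole
[0, 1] [0.5034 0.0304 0.1012] [np.float64(0.0014), np.float64(0.0014), np.float64(0.0031)]
[0, 2] [0.5036 0.0311 0.1066] [np.float64(0.0012), np.float64(0.0051), np.float64(0.0012)]
[1, 2] [0.5033 0.0329 0.1028] [np.float64(0.0029), np.float64(0.0015), np.float64(0.0015)]
[0, 1, 2] [0.5039 0.0316 0.1022] [np.float64(0.0016), np.float64(0.002), np.float64(0.0017)]
bolt
[0, 1] [0.4683 0.1359 0.1118] [np.float64(0.0015), np.float64(0.0015), np.float64(0.0025)]
[0, 2] [0.4695 0.1352 0.1154] [np.float64(0.0003), np.float64(0.0047), np.float64(0.0003)]
[1, 2] [0.4687 0.1366 0.1124] [np.float64(0.0014), np.float64(0.0019), np.float64(0.0019)]
[0, 1, 2] [0.469  0.1362 0.1124] [np.float64(0.0009), np.float64(0.0023), np.float64(0.0016)]
armhole
[0, 1] [0.5582 0.0797 0.1481] [np.float64(0.0), np.float64(0.0), np.float64(0.0031)]
[0, 2] [0.5563 0.0796 0.1546] [np.float64(0.0008), np.float64(0.0061), np.float64(0.0008)]
[1, 2] [0.5585 0.082  0.1496] [np.float64(0.0026), np.float64(0.0007), np.float64(0.0007)]
[0, 1, 2] [0.5583 0.0808 0.1493] [np.float64(0.0014), np.float64(0.0007), np.float64(0.0015)]
```

```bash
python3 -c "
from to import *
json.dump(dict(psi=float(np.radians(14.5)),H=[.5037,.0315,.1025]),open('jig.json','w'))
H,x,y,n,R=jig();go(post(.815),R,False)
"
```

```text
t 2.0 TCP [0.5255 0.0349 0.3155] -> [0.5931 0.0443 0.2017] dist 0.133 row [-0.01, -0.0301, 0.4413] [0.0115, -0.0104, -0.0057] F [-0.5  0.3  0.3] op 0.9994383603521103 0.0
```

>>> step_arm --pt "-0.01 -0.03 0.2 0.01 -0.01 -0.005 -1" --pt "-0.01 -0.03 0.3 0.01 -0.01 -0.005 -1" --pt "-0.01 -0.03 0.4 0.01 -0.01 -0.005 -1" --pt "-0.01 -0.03 0.44 0.01 -0.01 -0.005 -1" --pt "-0.01 -0.03 0.44 0.01 -0.01 -0.005 -1" --pt "-0.01 -0.03 0.44 0.01 -0.01 -0.005 -1"

```text
time_s: 2.5
position: [0.5926, 0.0453, 0.2023]
tcp_rot: [[-0.838, -0.253, 0.483], [-0.219, 0.968, 0.127], [-0.5, 0.001, -0.866]]
force: [-0.4, 0.7, 0.1]
opening: 1.0
grasp_force: 0.0
```

```bash
python3 -c "
from to import *
H,x,y,n,R=jig();go(post(.815),R,False)
"; python3 cap.py d wrist side
```

```text
t 2.5 TCP [0.5926 0.0453 0.2023] -> [0.5931 0.0443 0.2017] dist 0.001 row [0.0001, -0.0038, 0.0023] [0.0026, -0.0006, 0.0022] F [-0.4  0.7  0.1] op 0.9995988114090816 0.0
wrist 71.87551305208855 255.09873338218725 195.01214449241917 -0.05315492992074912 [[-0.252, 0.655, 0.712, 0.458], [0.968, 0.171, 0.185, 0.011], [-0.0, 0.736, -0.677, 0.28], [0.0, 0.0, 0.0, 1.0]]
side 43.88296838846914 249.59884639390881 195.41504895014734 -0.13015725663019165 [[-0.999, -0.013, 0.049, 0.449], [-0.05, 0.4, -0.915, 0.958], [-0.008, -0.916, -0.4, 0.567], [0.0, 0.0, 0.0, 1.0]]
2.6 [0.59320028 0.04437604 0.20420602] [[-0.837, -0.252, 0.487], [-0.218, 0.968, 0.126], [-0.503, -0.001, -0.865]] [-0.62328618 -0.20453007  0.19407731]
```

View pics/d_wrist.png

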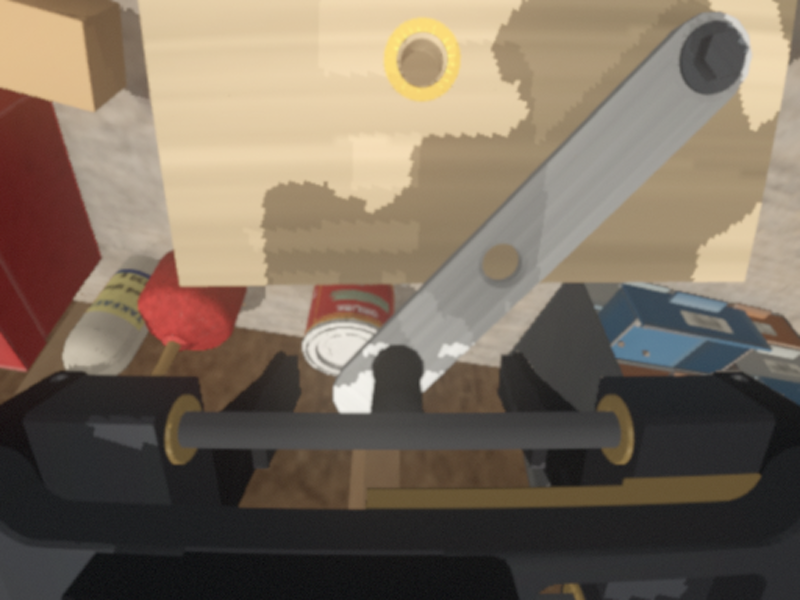

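The post sits centred between the jaws, at (398,375), so I close on it.

>>> step_arm --pt "0 0 0 0 0 0 1" --pt "0 0 0 0 0 0 1" --pt "0 0 0 0 0 0 1" --pt "0 0 0 0 0 0 1" --pt "0 0 0 0 0 0 1" --pt "0 0 0 0 0 0 1" --pt "0 0 0 0 0 0 1" --pt "0 0 0 0 0 0 1"

```text
time_s: 3.27
position: [0.5935, 0.0432, 0.2028]
tcp_rot: [[-0.838, -0.25, 0.485], [-0.217, 0.968, 0.125], [-0.501, -0.0, -0.865]]
force: [-0.3, 0.1, -0.1]
opening: 0.475
grasp_force: 0.0
```

```bash
python3 -c "
from to import *
H,x,y,n,R=jig()
for a in (.7,.6,.5,.4,.3,.2,.1,0):go(post(a)+post(.815)*0,R,False)
"
```

```text
t 3.27 TCP [0.5935 0.0432 0.2028] -> [0.5843 0.0277 0.1944] dist 0.02 row [0.051, -0.0423, 0.003] [-0.0007, 0.0017, -0.0001] F [-0.3  0.1 -0.1] op 0.4748978077292253 0.0
t 3.27 TCP [0.5935 0.0432 0.2028] -> [0.5753 0.0145 0.1874] dist 0.037 row [0.0974, -0.0776, 0.0029] [-0.0007, 0.0017, -0.0001] F [-0.3  0.1 -0.1] op 0.4748978077292253 0.0
t 3.27 TCP [0.5935 0.0432 0.2028] -> [0.5651 0.0024 0.18  ] dist 0.055 row [0.1471, -0.1081, 0.0029] [-0.0007, 0.0017, -0.0001] F [-0.3  0.1 -0.1] op 0.4748978077292253 0.0
t 3.27 TCP [0.5935 0.0432 0.2028] -> [ 0.5538 -0.0084  0.1721] dist 0.072 row [0.1996, -0.1335, 0.0028] [-0.0007, 0.0017, -0.0001] F [-0.3  0.1 -0.1] op 0.4748978077292253 0.0
t 3.27 TCP [0.5935 0.0432 0.2028] -> [ 0.5415 -0.0178  0.1639] dist 0.089 row [0.2544, -0.1535, 0.0028] [-0.0007, 0.0017, -0.0001] F [-0.3  0.1 -0.1] op 0.4748978077292253 0.0
t 3.27 TCP [0.5935 0.0432 0.2028] -> [ 0.5284 -0.0256  0.1554] dist 0.106 row [0.3109, -0.1679, 0.0027] [-0.0007, 0.0017, -0.0001] F [-0.3  0.1 -0.1] op 0.4748978077292253 0.0
t 3.27 TCP [0.5935 0.0432 0.2028] -> [ 0.5146 -0.0319  0.1467] dist 0.123 row [0.3685, -0.1766, 0.0026] [-0.0007, 0.0017, -0.0001] F [-0.3  0.1 -0.1] op 0.4748978077292253 0.0
t 3.27 TCP [0.5935 0.0432 0.2028] -> [ 0.5001 -0.0366  0.138 ] dist 0.139 row [0.4267, -0.1795, 0.0025] [-0.0007, 0.0017, -0.0001] F [-0.3  0.1 -0.1] op 0.4748978077292253 0.0
```

>>> step_arm --pt "0 0 0 0 0 0 1" --pt "0 0 0 0 0 0 1" --pt "0 0 0 0 0 0 1" --pt "0 0 0 0 0 0 1" --pt "0 0 0 0 0 0 1" --pt "0 0 0 0 0 0 1"

```text
time_s: 3.77
position: [0.5929, 0.0438, 0.2025]
tcp_rot: [[-0.838, -0.251, 0.484], [-0.217, 0.968, 0.126], [-0.5, 0.001, -0.866]]
force: [-0.7, 2.6, -0.5]
opening: 0.218
grasp_force: 30.0
```

>>> step_arm --pt "0.05 -0.04 0 0 0 0 1" --pt "0.1 -0.08 0 0 0 0 1" --pt "0.15 -0.11 0 0 0 0 1" --pt "0.2 -0.135 0 0 0 0 1" --pt "0.25 -0.153 0 0 0 0 1" --pt "0.31 -0.168 0 0 0 0 1" --pt "0.31 -0.168 0 0 0 0 1"

```text
time_s: 4.35
position: [0.5437, -0.0143, 0.1764]
tcp_rot: [[-0.868, -0.234, 0.438], [-0.21, 0.972, 0.103], [-0.45, -0.003, -0.893]]
force: [14.1, 3.6, -30.1]
opening: 0.221
grasp_force: 29.9
```

```bash
python3 m2.py e1;python3 -c "
from to import *
H,x,y,n,R=jig()
for a in (.2,.1,0):go(post(a)+post(.815)*0,R,False)
"
```

```text
bolt [485.4 142.8] 95 pred [497.8 148.8] [ 0.0039 -0.0099  0.    ]
t 4.35 0.7099209774397484 [ 0.5437 -0.0143  0.1764]
t 4.4 TCP [ 0.5439 -0.0141  0.1766] -> [ 0.5284 -0.0256  0.1554] dist 0.029 row [0.0848, -0.025, 0.0365] [-0.013, -0.0713, -0.0173] F [ 14.    3.3 -29.7] op 0.21800491558017224 29.89663472353641
t 4.4 TCP [ 0.5439 -0.0141  0.1766] -> [ 0.5146 -0.0319  0.1467] dist 0.046 row [0.1423, -0.0345, 0.0398] [-0.013, -0.0713, -0.0173] F [ 14.    3.3 -29.7] op 0.21800491558017224 29.89663472353641
t 4.4 TCP [ 0.5439 -0.0141  0.1766] -> [ 0.5001 -0.0366  0.138 ] dist 0.063 row [0.2004, -0.0382, 0.0431] [-0.013, -0.0713, -0.0173] F [ 14.    3.3 -29.7] op 0.21800491558017224 29.89663472353641
```

View pics/e1.png

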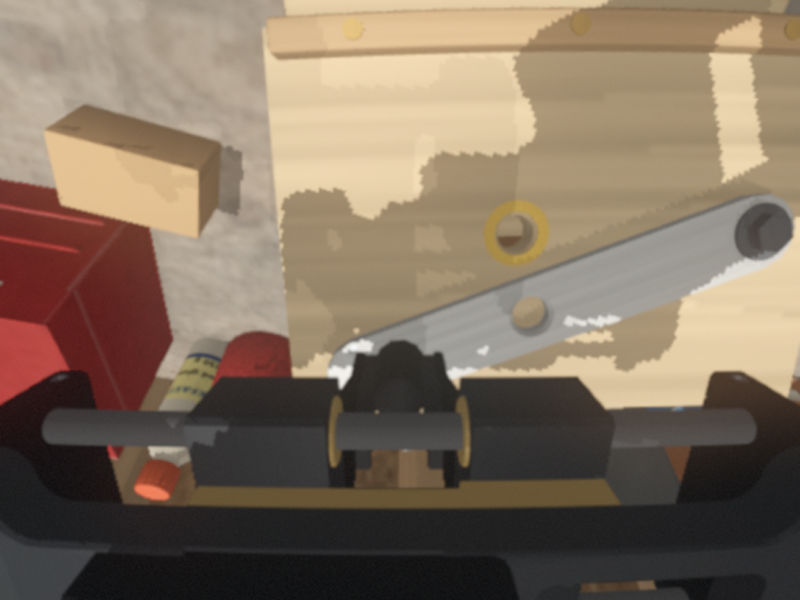

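```bash
python3 -c "
from to import *
s=read_state();print(np.round(s['joint_positions'],2),np.round(s['tau'],1),np.round(s['moment'],1),np.round(s['qvel'],1))"
```

```text
[ -21.06   25.57  115.95   43.91   21.49 -163.52] [ -2.5 -46.7 -10.4   0.6  -0.9   0. ] [0.2 0.5 0.2] [ 0.4 -0.2 -0.4 -0.   0.2 -0.1]
```

Joint 6 has hit its limit (-163.5°), because the wrist is near singular at this tilt. I'll release, back off, turn the tool +90° about its z axis and regrasp the round post.

>>> step_arm --pt "0 0 0 0 0 0 -0.2" --pt "0 0 0 0 0 0 -0.2" --pt "0 0 0 0 0 0 -0.2" --pt "0 0 0 0 0 0 -0.2" --pt "0 0 -0.1 0 0 0 -0.2" --pt "0 0 -0.2 0 0 0 -0.2" --pt "0 0 -0.25 0 0 0 -0.2" --pt "0 0 -0.25 0 0 0 -0.2"

```text
time_s: 5.07
position: [0.5119, -0.0229, 0.2509]
tcp_rot: [[-0.861, -0.233, 0.451], [-0.212, 0.972, 0.098], [-0.462, -0.012, -0.887]]
force: [-0.1, 0.2, 0.8]
opening: 0.594
grasp_force: 0.0
```

```bash
cat >> to.py <<'E'
def R90():
    H,x,y,n,R=jig();return np.column_stack([y,x,-n])
E
python3 -c "
from to import *
H,x,y,n,R=jig()
R2=R90()
go(post(.3)+.08*n,R2,False)
s=read_state();print(np.round(s['joint_positions'],2))"
```

```text
t 5.07 TCP [ 0.5119 -0.0229  0.2509] -> [ 0.5028 -0.0278  0.2331] dist 0.021 row [0.0568, -0.0082, 0.0373] [-0.0624, -0.025, 1.9867] F [-0.1  0.2  0.8] op 0.5937223231314839 0.0
[ -24.03   14.89  116.03   32.64   30.41 -153.37]
```

>>> step_arm --pt "0 0 0 0 0 1 -0.2" --pt "0 0 0 0 0 1 -0.2" --pt "0 0 0 0 0 1 -0.2" --pt "0 0 0 0 0 1 -0.2" --pt "0 0 0 0 0 1 -0.2" --pt "0 0 0 0 0 1 -0.2" --pt "0 0 0 0 0 1 -0.2" --pt "0 0 0 0 0 1 -0.2"

```text
time_s: 5.73
position: [0.5116, -0.0222, 0.2472]
tcp_rot: [[-0.776, 0.446, 0.446], [0.539, 0.836, 0.101], [-0.328, 0.318, -0.889]]
force: [-0.7, -0.4, -0.2]
opening: 0.602
grasp_force: 0.0
```

```bash
python3 -c "
from to import *
H,x,y,n,R=jig()
R2=R90()
go(post(.3)+.08*n,R2,False)
s=read_state();print(np.round(s['joint_positions'],2))"
```

```text
t 5.73 TCP [ 0.5116 -0.0222  0.2472] -> [ 0.5028 -0.0278  0.2331] dist 0.018 row [0.028, -0.0437, 0.0268] [-0.0664, -0.0068, 0.9842] F [-0.7 -0.4 -0.2] op 0.6015323880276137 0.0
[ -23.97   15.32  116.09   32.73   30.32 -108.41]
```

>>> step_arm --pt "0 0 0 -0.06 -0.01 0.98 -0.2" --pt "0 0 0 -0.06 -0.01 0.98 -0.2" --pt "0 0 0 -0.06 -0.01 0.98 -0.2" --pt "0 0 0 -0.06 -0.01 0.98 -0.2" --pt "0 0 0 -0.06 -0.01 0.98 -0.2" --pt "0 0 0 -0.06 -0.01 0.98 -0.2" --pt "0 0 0 -0.06 -0.01 0.98 -0.2" --pt "0 0 0 -0.06 -0.01 0.98 -0.2"

```text
time_s: 6.4
position: [0.5115, -0.0222, 0.2472]
tcp_rot: [[-0.254, 0.839, 0.482], [0.967, 0.224, 0.12], [-0.007, 0.496, -0.868]]
force: [-0.1, -0.1, -0.3]
opening: 0.603
grasp_force: 0.0
```

```bash
python3 m2.py f1; python3 -c "
from to import *
H,x,y,n,R=jig()
R2=R90()
c=pickle.load(open('l_wrist.pkl','rb'))
for P in (H,H+.11*y+.018*n,post(.3,.051),post(.3,.009)): print(proj(c,P)/.64)
go(post(.3)+.08*n,R2,False)
s=read_state();print(np.round(s['joint_positions'],2))"
```

```text
t 6.4 1.2417121531895685 [ 0.5115 -0.0222  0.2472]
[292.82411903 222.35495305]
[272.25246184  16.61999514]
[369.75548719 337.29590938]
[374.29619773 312.8821526 ]
t 6.45 TCP [ 0.5115 -0.0222  0.2473] -> [ 0.5028 -0.0278  0.2331] dist 0.018 row [-0.0103, -0.0519, 0.0247] [-0.0052, 0.0049, 0.0091] F [-1.3 -0.3  0.4] op 0.6012686305083992 0.0
[-25.42  15.32 117.68  40.19  29.28 -72.75]
```

View pics/f1.png

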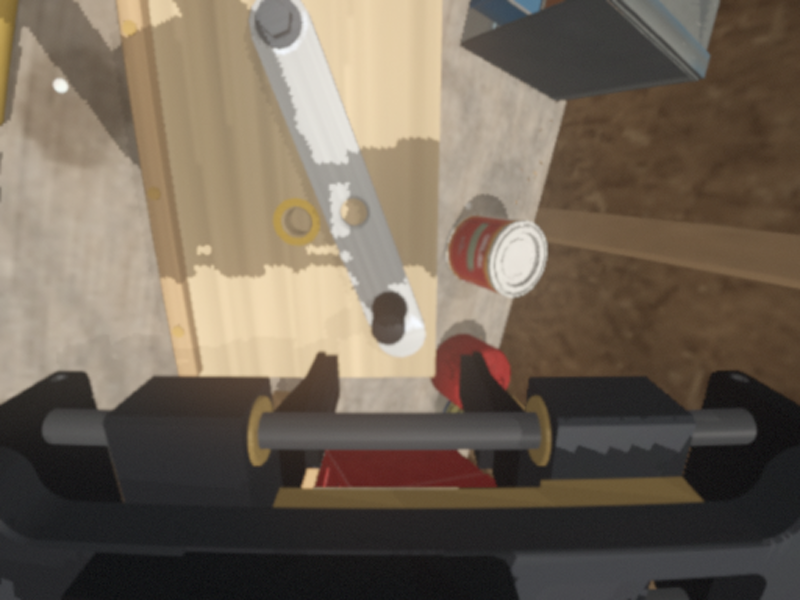

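The view shows the hole at (297,222), the arm hole at (355,211), the bolt at (277,22) and the post from (389,308) base to (388,330) top.

```bash
python3 -c "
from to import *
H,x,y,n,R=jig()
R2=R90()
c=pickle.load(open('l_wrist.pkl','rb'))
f=lambda u,v,h:onplane(c,u*.64,v*.64,H+h*n,n)-h*n
h=f(297,222,0);b=f(277,22,.018);a=f(355,211,.009);p=f(389,312,.015)
B=np.column_stack([x,y,n])
print((h-H)@B,(b-H)@B,(a-H)@B,(p-H)@B)
for q in (a,p):
  w=q-b;print(np.arctan2(w@x,-w@y),np.linalg.norm(w));w=q-H-.11*y;print(np.arctan2(w@x,-w@y),np.linalg.norm(w))
for th in (.36,.40):
  c2=[proj(c,post(th,k))/.64 for k in(.051,.009)];print(th,c2);go(post(th)+.0*n,R2,False)"
```

```text
[2.68443514e-03 2.28405758e-04 7.28147175e-18] [2.37558292e-03 1.07389438e-01 3.73502866e-17] [ 4.06897225e-02  7.98626682e-03 -5.27151022e-17] [ 6.14700172e-02 -5.44605844e-02  7.28296480e-18]
0.36789357325783545 0.10653151532773768
0.37952767143156024 0.10982920957296288
0.3500794030421243 0.17230084723191216
0.35768966204956265 0.17557291032144456
0.36 [array([387.60703347, 331.73883337]), array([389.516998  , 308.04724503])]
t 6.45 TCP [ 0.5115 -0.0222  0.2473] -> [ 0.549  -0.0123  0.1688] dist 0.088 row [0.0018, -0.0176, 0.2912] [-0.0052, 0.0049, 0.0091] F [-1.3 -0.3  0.4] op 0.6012686305083992 0.0
0.4 [array([399.39104118, 327.44202458]), array([399.5506077 , 304.31771381])]
t 6.45 TCP [ 0.5115 -0.0222  0.2473] -> [ 0.5538 -0.0084  0.1721] dist 0.087 row [0.0103, 0.0041, 0.2911] [-0.0052, 0.0049, 0.0091] F [-1.3 -0.3  0.4] op 0.6012686305083992 0.0
```

>>> step_arm --pt "0 -0.017 0.1 0 0 0 -0.2" --pt "0 -0.017 0.2 0 0 0 -0.2" --pt "0 -0.017 0.28 0 0 0 -0.2" --pt "0 -0.017 0.29 0 0 0 -0.2" --pt "0 -0.017 0.29 0 0 0 1" --pt "0 -0.017 0.29 0 0 0 1" --pt "0 -0.017 0.29 0 0 0 1" --pt "0 -0.017 0.29 0 0 0 1"

```text
time_s: 7.12
position: [0.5491, -0.013, 0.1707]
tcp_rot: [[-0.252, 0.838, 0.483], [0.968, 0.222, 0.12], [-0.007, 0.498, -0.867]]
force: [0.2, -0.2, 0.4]
opening: 0.381
grasp_force: 0.0
```

>>> step_arm --pt "0 0 0 0 0 0 1" --pt "0 0 0 0 0 0 1" --pt "0 0 0 0 0 0 1" --pt "0 0 0 0 0 0 1" --pt "0 0 0 0 0 0 1"

```text
time_s: 7.53
position: [0.5487, -0.0128, 0.17]
tcp_rot: [[-0.252, 0.839, 0.482], [0.968, 0.221, 0.12], [-0.006, 0.497, -0.868]]
force: [-4.7, -1.6, 6.5]
opening: 0.215
grasp_force: 30.0
```

```bash
python3 -c "
from to import *
H,x,y,n,R=jig()
R2=R90()
for th in (.36,.3,.2,.1,.05,0): go(post(th)+.0*n,R2,False)
s=read_state();print(np.round(s['joint_positions'],2))"
```

```text
t 7.53 TCP [ 0.5487 -0.0128  0.17  ] -> [ 0.549  -0.0123  0.1688] dist 0.001 row [0.0014, -0.0007, 0.0041] [-0.0043, 0.0054, 0.0052] F [-4.7 -1.6  6.5] op 0.21492561877386476 29.989565417636186
t 7.53 TCP [ 0.5487 -0.0128  0.17  ] -> [ 0.5415 -0.0178  0.1639] dist 0.011 row [-0.0098, -0.0338, 0.0042] [-0.0043, 0.0054, 0.0052] F [-4.7 -1.6  6.5] op 0.21492561877386476 29.989565417636186
t 7.53 TCP [ 0.5487 -0.0128  0.17  ] -> [ 0.5284 -0.0256  0.1554] dist 0.028 row [-0.024, -0.0904, 0.0045] [-0.0043, 0.0054, 0.0052] F [-4.7 -1.6  6.5] op 0.21492561877386476 29.989565417636186
t 7.53 TCP [ 0.5487 -0.0128  0.17  ] -> [ 0.5146 -0.0319  0.1467] dist 0.045 row [-0.0325, -0.1481, 0.0047] [-0.0043, 0.0054, 0.0052] F [-4.7 -1.6  6.5] op 0.21492561877386476 29.989565417636186
t 7.53 TCP [ 0.5487 -0.0128  0.17  ] -> [ 0.5074 -0.0345  0.1424] dist 0.054 row [-0.0346, -0.1771, 0.0048] [-0.0043, 0.0054, 0.0052] F [-4.7 -1.6  6.5] op 0.21492561877386476 29.989565417636186
t 7.53 TCP [ 0.5487 -0.0128  0.17  ] -> [ 0.5001 -0.0366  0.138 ] dist 0.063 row [-0.0352, -0.2063, 0.0049] [-0.0043, 0.0054, 0.0052] F [-4.7 -1.6  6.5] op 0.21492561877386476 29.989565417636186
[-21.9   26.93 117.56  58.83  19.93 -90.04]
```

>>> step_arm --pt "-0.006 -0.02 0 0 0 0 1" --pt "-0.012 -0.04 0 0 0 0 1" --pt "-0.018 -0.06 0 0 0 0 1" --pt "-0.024 -0.09 0 0 0 0 1" --pt "-0.028 -0.115 0 0 0 0 1" --pt "-0.031 -0.14 0 0 0 0 1" --pt "-0.031 -0.14 0 0 0 0 1" --pt "-0.031 -0.14 0 0 0 0 1"

```text
time_s: 8.2
position: [0.5172, -0.0333, 0.1492]
tcp_rot: [[-0.247, 0.84, 0.484], [0.969, 0.218, 0.116], [-0.008, 0.497, -0.867]]
force: [-2.0, -6.1, 4.6]
opening: 0.223
grasp_force: 31.3
```

```bash
cat > hl.py <<'E'
from to import *
# yellow band ellipse + arm-hole estimate: print dark/hue info near both
import sys
H,x,y,n,R=jig();B=np.column_stack([x,y,n])
s=read_state();c=capture("wrist");c["world_from_camera"]=wristT(c,s);pickle.dump(c,open("l_wrist.pkl","wb"));cv2.imwrite(f"pics/{sys.argv[1]}.png",cv2.resize(c["image"][:,:,::-1],(800,600),interpolation=cv2.INTER_CUBIC))
hs=cv2.cvtColor(c["image"],cv2.COLOR_RGB2HSV).astype(int);yy,xx=np.mgrid[:384,:512]
# metal = low saturation near arm; hole = saturated blob inside
m=(hs[...,1]>55).astype(np.uint8)
pc=proj(c,post(float(sys.argv[2]),.009)*110/175+(H+.11*y+.009*n)*65/175)
k,lab,st,ce=cv2.connectedComponentsWithStats(m)
for i in range(1,k):
    if 15<st[i,4]<800 and np.hypot(*(ce[i]-pc))<40:
        q=onplane(c,*ce[i],H+.009*n,n);w=q-H-.11*y-.009*n;print("blob",st[i],ce[i].round(1),"theta",np.arctan2(w@x,-w@y).round(3),"r",np.linalg.norm(w).round(4))
print("pred armhole px",pc.round(1),"hole px",proj(c,H).round(1),"bolt",proj(c,H+.11*y+.018*n).round(1))
E
python3 hl.py g1 .1; python3 -c "
from to import *
H,x,y,n,R=jig()
R2=R90()
for th in (.1,.05,0): go(post(th)+.0*n,R2,False)
s=read_state();print(np.round(s['joint_positions'],2),s['moment'])
w=np.array(s['position'])+.006*np.array(s['tcp_rot'])[:,2]-(H+.11*y+.035*n);print(np.arctan2(w@x,-w@y),w@n)"
```

```text
blob [232 125  25  26 487] [243.5 137.1] theta 0.129 r 0.1089
pred armhole px [238.7 139.5] hole px [223.  138.9] bolt [212.9 -77.4]
t 8.25 TCP [ 0.5174 -0.0332  0.1493] -> [ 0.5146 -0.0319  0.1467] dist 0.004 row [0.0066, -0.0111, 0.0033] [-0.0036, 0.0116, 0.0023] F [-1.6 -5.1  5. ] op 0.22484958404735686 31.259709658006614
t 8.25 TCP [ 0.5174 -0.0332  0.1493] -> [ 0.5074 -0.0345  0.1424] dist 0.012 row [0.0045, -0.0402, 0.0034] [-0.0036, 0.0116, 0.0023] F [-1.6 -5.1  5. ] op 0.22484958404735686 31.259709658006614
t 8.25 TCP [ 0.5174 -0.0332  0.1493] -> [ 0.5001 -0.0366  0.138 ] dist 0.021 row [0.0038, -0.0693, 0.0035] [-0.0036, 0.0116, 0.0023] F [-1.6 -5.1  5. ] op 0.22484958404735686 31.259709658006614
[ -26.42   28.58  122.48   75.     19.29 -111.09] [-0.69015989  0.03096269 -0.74291762]
0.11750101020516143 0.0009985211918609365
```

>>> step_arm --pt "0.0 -0.015 0 0 0 0 1" --pt "0.0 -0.03 0 0 0 0 1" --pt "0.0 -0.045 0 0 0 0 1" --pt "0.001 -0.061 0 0 0 0 1" --pt "0.001 -0.061 0 0 0 0 1" --pt "0.001 -0.061 0 0 0 0 1" --pt "0.001 -0.061 0 0 0 0 1"

```text
time_s: 8.83
position: [0.5024, -0.0375, 0.1402]
tcp_rot: [[-0.247, 0.839, 0.484], [0.969, 0.219, 0.115], [-0.01, 0.498, -0.867]]
force: [-0.5, -6.3, 4.6]
opening: 0.22
grasp_force: 30.0
```

```bash
python3 hl.py g2 .02; python3 -c "
from to import *
H,x,y,n,R=jig()
R2=R90()
for th in (.02,0): go(post(th)+.0*n,R2,False)
s=read_state();print(np.round(s['joint_positions'],2),s['moment'])
w=np.array(s['position'])+.006*np.array(s['tcp_rot'])[:,2]-(H+.11*y+.035*n);print(np.arctan2(w@x,-w@y),w@n)"
```

```text
blob [242 126  24  24 456] [253.6 137.7] theta 0.023 r 0.1088
pred armhole px [253.1 139.7] hole px [250.  138.2] bolt [248.7 -79.2]
t 8.88 TCP [ 0.5024 -0.0375  0.1402] -> [ 0.5031 -0.0358  0.1398] dist 0.002 row [0.0052, 0.0022, 0.0031] [-0.0036, 0.0133, 0.0026] F [-1.3 -6.7  4.7] op 0.21570897905844108 29.99413338722661
t 8.88 TCP [ 0.5024 -0.0375  0.1402] -> [ 0.5001 -0.0366  0.138 ] dist 0.003 row [0.0051, -0.0095, 0.0031] [-0.0036, 0.0133, 0.0026] F [-1.3 -6.7  4.7] op 0.21570897905844108 29.99413338722661
[ -28.06   29.5   124.85   83.26   19.34 -121.38] [-0.90256468  0.12268565 -0.80230232]
0.01602013957368818 0.0009426838008553582
```

>>> step_arm --pt "0 0 0 0 0 0 -0.2" --pt "0 0 0 0 0 0 -0.2" --pt "0 0 0 0 0 0 -0.2" --pt "0 0 0 0 0 0 -0.2" --pt "0 0 -0.1 0 0 0 -0.2" --pt "0 0 -0.2 0 0 0 -0.2" --pt "0 0 -0.3 0 0 0 -0.2" --pt "0 0 -0.3 0 0 0 -0.2"

```text
time_s: 9.55
position: [0.4561, -0.0454, 0.2204]
tcp_rot: [[-0.253, 0.838, 0.484], [0.967, 0.224, 0.119], [-0.009, 0.498, -0.867]]
force: [0.2, 0.6, 0.1]
opening: 0.594
grasp_force: 0.0
```

```bash
sleep 0; python3 hl.py h1 .02; python3 hl.py h2 .02; python3 -c "
from to import *
c=pickle.load(open('l_wrist.pkl','rb'));H,x,y,n,R=jig()
u,v=proj(c,H+.009*n).astype(int)
hs=cv2.cvtColor(c['image'],cv2.COLOR_RGB2HSV)
print(u,v)
for r in range(v-16,v+17,1): print(' '.join('%3d/%3d'%(hs[r,k,1],hs[r,k,2]) for k in range(u-14,u+18,2)))
s=read_state();print(np.round(s['joint_positions'],2),s['position'])"
```

```text
blob [247 125  17  16 210] [255.1 132.5] theta 0.023 r 0.1089
pred armhole px [254.8 133.7] hole px [252.6 132.9] bolt [253.   1.]
blob [247 125  16  16 210] [254.8 132.2] theta 0.023 r 0.1089
pred armhole px [254.5 133.4] hole px [252.3 132.6] bolt [ 2.526e+02 -2.000e-01]
252 133
 19/159  16/158  16/157  16/157  16/158  18/157  18/159  16/161  18/159  18/157  18/158  16/158  18/159  16/157  19/162  17/162
 18/158  16/159  16/157  16/157  16/158  16/157  16/159  17/161  16/158  18/156  16/158  18/160  18/159  18/158  17/161  17/161
 19/159  16/159  16/156  16/157  16/158  16/157  16/158  16/161  16/158  18/156  18/158  18/159  18/159  18/158  17/161  17/161
 19/158  16/159  16/156  16/157  18/157  18/157  16/159  16/161  18/158  16/155  18/158  18/159  18/159  18/158  17/162  17/161
 19/158  16/158  16/156  16/157  18/158  16/157  18/158  18/159  18/155  17/152  16/155  18/159  16/158  18/158  17/161  17/162
 18/157  16/158  16/157  16/156  18/158  18/156  18/157  18/154  21/149  21/146  19/150  16/156  18/158  18/157  18/160  16/161
 19/157  16/158  15/156  18/156  19/158  18/156  1
[... 2787 characters left out ...]
54  16/155  16/155  18/153  16/155  18/159  18/155  18/153  17/153  19/157  20/156  18/155  18/158  18/159
 30/154  16/157  17/154  18/155  16/156  17/154  18/155  16/159  18/156  18/154  17/154  18/155  18/156  20/155  19/157  18/160
 33/154  16/157  17/154  16/155  15/155  17/153  18/155  18/159  18/156  17/153  18/154  18/156  18/156  18/155  18/157  18/159
 33/153  16/157  18/155  17/154  18/157  17/153  18/155  16/158  18/157  18/154  16/155  18/156  18/155  18/155  18/156  19/160
 33/153  16/158  16/155  16/155  16/156  18/154  18/154  18/159  18/155  18/153  18/155  18/156  18/156  20/156  18/158  18/158
[-33.4   15.78 126.05  53.55  27.07 -94.34] [ 0.45736989 -0.04563711  0.21837197]
```

```bash
cat >> to.py <<'E'
def Rv():
    H,x,y,n,R=jig();z=np.array([0,0,-1.]);yy=np.array([x[0],x[1],0])/np.hypot(x[0],x[1]);return np.column_stack([np.cross(yy,z),yy,z])
E
python3 -c "
from to import *
H,x,y,n,R=jig();H=H+.0026*x+.0006*y
json.dump(dict(psi=float(np.radians(14.5)),H=H.tolist()),open('jig.json','w'))
print(H);go([.411,-.233,.22],Rv())"
```

```text
[0.50572972 0.03264466 0.1038    ]
t 9.65 TCP [ 0.4574 -0.0456  0.2184] -> [ 0.411 -0.233  0.22 ] dist 0.193 row [-0.5655, -0.2653, -0.1542] [0.6637, 0.0079, 0.0041] F [0.1 0.  0.3] op 0.598068740249077 0.0
```

>>> step_arm --pt "-0.56 -0.26 -0.15 0.66 0.01 0 -0.2" --pt "-0.56 -0.26 -0.15 0.66 0.01 0 -0.2" --pt "-0.56 -0.26 -0.15 0.66 0.01 0 -0.2" --pt "-0.56 -0.26 -0.15 0.66 0.01 0 -0.2" --pt "-0.56 -0.26 -0.15 0.66 0.01 0 -0.2" --pt "-0.56 -0.26 -0.15 0.66 0.01 0 -0.2" --pt "-0.56 -0.26 -0.15 0.66 0.01 0 -0.2" --pt "-0.56 -0.26 -0.15 0.66 0.01 0 -0.2"

```text
time_s: 10.32
position: [0.4132, -0.2313, 0.2169]
tcp_rot: [[-0.253, 0.968, -0.0], [0.968, 0.253, 0.006], [0.006, 0.001, -1.0]]
force: [-0.3, 1.3, -0.6]
opening: 0.603
grasp_force: 0.0
```

```bash
cat > kn.py <<'E'
from to import *
s=read_state();c=capture("wrist");c["world_from_camera"]=wristT(c,s);pickle.dump(c,open("l_wrist.pkl","wb"))
h=cv2.cvtColor(c["image"],cv2.COLOR_RGB2HSV);m=cv2.inRange(h,np.array((0,130,70)),np.array((8,255,255)))|cv2.inRange(h,np.array((172,130,70)),np.array((179,255,255)))
k,lab,st,ce=cv2.connectedComponentsWithStats(m)
for i in range(1,k):
    if st[i,4]>60: print(st[i],ce[i].round(1),onz(c,*ce[i],.08).round(4))
for P in ([.4118,-.233,.098],[.4118,-.233,.064]): print(proj(c,P))
go([.4118,-.233,.092],Rv());print(np.round(s["joint_positions"],1),np.abs(s["qvel"]).max())
E
python3 kn.py
```

```text
[   0  104   89   91 5028] [ 34.3 150.1] [ 0.1731 -0.2438  0.08  ]
[493 127  19  50 710] [503.5 153.1] [ 0.6649 -0.1182  0.08  ]
[242 183  25  29 395] [254.3 195.9] [ 0.4142 -0.234   0.08  ]
[ 371  186  141   77 5760] [442.1 223.8] [ 0.6329 -0.2121  0.08  ]
[252.24959844 199.64493048]
[252.52447913 190.3568344 ]
t 10.37 TCP [ 0.4123 -0.2298  0.2169] -> [ 0.4118 -0.233   0.092 ] dist 0.125 row [-0.013, -0.0044, 0.4161] [0.0005, -0.0093, 0.0041] F [-0.4  0.9 -1. ] op 0.6024791649988513 0.0
[-42.9  21.3 105.1   0.3  53.8 -57.8] 3.893130376983681
```

```bash
python3 -c "
from to import *
go([.4138,-.2338,.092],Rv())"
```

```text
t 10.37 TCP [ 0.4123 -0.2298  0.2169] -> [ 0.4138 -0.2338  0.092 ] dist 0.125 row [-0.0173, 0.0014, 0.4161] [0.0005, -0.0093, 0.0041] F [-0.4  0.9 -1. ] op 0.6024791649988513 0.0
```

>>> step_arm --pt "-0.017 0 0.12 0 -0.009 0 -0.2" --pt "-0.017 0 0.24 0 -0.009 0 -0.2" --pt "-0.017 0 0.36 0 -0.009 0 -0.2" --pt "-0.017 0 0.415 0 -0.009 0 -0.2" --pt "-0.017 0 0.415 0 -0.009 0 -0.2" --pt "-0.017 0 0.415 0 -0.009 0 -0.2"

```text
time_s: 10.87
position: [0.413, -0.2333, 0.0931]
tcp_rot: [[-0.255, 0.967, -0.001], [0.967, 0.255, -0.0], [-0.0, -0.001, -1.0]]
force: [0.4, -0.0, 0.2]
opening: 0.602
grasp_force: 0.0
```

```bash
python3 kn.py; python3 -c "
from to import *
go([.4138,-.2338,.092],Rv())"
```

```text
[   0  120   70   75 3519] [ 27. 155.] [ 0.2676 -0.2084  0.08  ]
[473 221  39  38 807] [495.3 237. ] [ 0.5652 -0.1857  0.08  ]
[ 232  225   46   39 1311] [254.9 245. ] [ 0.413  -0.2301  0.08  ]
[436 254  15   8  79] [442.2 258.1] [ 0.5361 -0.2088  0.08  ]
[251.49277813 263.97699188]
[252.16997016 237.15547112]
t 10.92 TCP [ 0.4138 -0.2343  0.0942] -> [ 0.4118 -0.233   0.092 ] dist 0.003 row [0.0059, -0.0053, 0.0075] [0.0011, 0.004, 0.0058] F [-0.2 -0.7  0.3] op 0.599053885124108 0.0
[-4.300e+01  3.430e+01  1.109e+02 -1.000e-01  3.490e+01 -5.770e+01] 2.683914768487013
t 10.92 TCP [ 0.4138 -0.2343  0.0942] -> [ 0.4138 -0.2338  0.092 ] dist 0.002 row [0.0016, 0.0004, 0.0075] [0.0011, 0.004, 0.0058] F [-0.2 -0.7  0.3] op 0.599053885124108 0.0
```

>>> step_arm --pt "0 0 0.003 0 0 0 1" --pt "0 0 0.003 0 0 0 1" --pt "0 0 0.003 0 0 0 1" --pt "0 0 0.003 0 0 0 1" --pt "0 0 0.003 0 0 0 1" --pt "0 0 0.003 0 0 0 1" --pt "0 0 0.003 0 0 0 1" --pt "0 0 0.003 0 0 0 1"

```text
time_s: 11.58
position: [0.4141, -0.2358, 0.0939]
tcp_rot: [[-0.254, 0.967, 0.003], [0.967, 0.254, -0.005], [-0.006, 0.002, -1.0]]
force: [-0.3, 0.7, 5.9]
opening: 0.292
grasp_force: 30.0
```

>>> step_arm --pt "0 0 -0.05 0 0 0 1" --pt "0 0 -0.15 0 0 0 1" --pt "0 0 -0.25 0 0 0 1" --pt "0 0 -0.35 0 0 0 1" --pt "0 0 -0.45 0 0 0 1" --pt "0 0 -0.5 0 0 0 1" --pt "0 0 -0.5 0 0 0 1" --pt "0 0 -0.5 0 0 0 1"

```text
time_s: 12.25
position: [0.4135, -0.2349, 0.2435]
tcp_rot: [[-0.254, 0.967, 0.003], [0.967, 0.254, -0.005], [-0.006, 0.002, -1.0]]
force: [-1.2, -0.3, -1.9]
opening: 0.289
grasp_force: 30.0
```

```bash
cat > sc.py <<'E'
# screw vs hole errors: pixel features of grasped knob from side camera
from to import *
C={n:capture(n) for n in ("side","top")};s=read_state()
for n,c in C.items():
    pickle.dump(c,open(f"s_{n}.pkl","wb"));cv2.imwrite(f"pics/s_{n}.png",c["image"][:,:,::-1])
    P=np.array(s["position"])+.006*np.array(s["tcp_rot"])[:,2];p=proj(c,P)
    h=cv2.cvtColor(c["image"],cv2.COLOR_RGB2HSV);m=cv2.inRange(h,np.array((0,130,60)),np.array((8,255,255)))|cv2.inRange(h,np.array((172,130,60)),np.array((179,255,255)))
    k,lab,st,ce=cv2.connectedComponentsWithStats(m)
    print(n,"grasp px",p.round(1),[(st[i].tolist(),ce[i].round(1).tolist()) for i in range(1,k) if st[i,4]>5 and np.hypot(*(ce[i]-p))<25])
E
python3 sc.py; python3 -c "
from to import *
H,x,y,n,R=jig()
go(H+.009*n+.026*n+.09*n,R90(),False)
go(H+.009*n+.026*n,R90(),False)"
```

```text
side grasp px [288.  128.4] [([284, 123, 11, 15, 135], [289.4, 130.1])]
top grasp px [313.2 213.3] []
t 12.35 TCP [ 0.4126 -0.2341  0.2418] -> [0.4423 0.0162 0.2172] dist 0.253 row [0.7823, 0.3075, 0.0803] [-0.6674, 0.0011, 0.0048] F [-0.2 -0.  -1.7] op 0.28900131386639394 29.99127582705114
t 12.35 TCP [ 0.4126 -0.2341  0.2418] -> [0.4859 0.0275 0.1393] dist 0.29 row [0.7822, 0.4576, 0.34] [-0.6674, 0.0011, 0.0048] F [-0.2 -0.  -1.7] op 0.28900131386639394 29.99127582705114
```

```bash
python3 -c "
from to import *
H,x,y,n,R=jig()
go(H+.036*n+.14*n,R90(),False)"
```

```text
t 12.35 TCP [ 0.4126 -0.2341  0.2418] -> [0.4176 0.0099 0.2614] dist 0.245 row [0.7823, 0.2224, -0.0669] [-0.6674, 0.0011, 0.0048] F [-0.2 -0.  -1.7] op 0.28900131386639394 29.99127582705114
```

>>> step_arm --pt "0.05 0 -0.1 0 0 0 1" --pt "0.15 0 -0.15 -0.15 0 0 1" --pt "0.3 0.1 -0.15 -0.3 0 0 1" --pt "0.42 0.15 -0.12 -0.45 0 0 1" --pt "0.55 0.22 -0.07 -0.6 0 0 1" --pt "0.67 0.22 -0.067 -0.667 0 0.005 1" --pt "0.78 0.22 -0.067 -0.667 0 0.005 1" --pt "0.78 0.22 -0.067 -0.667 0 0.005 1"

```text
time_s: 13.02
position: [0.4105, 0.0165, 0.2582]
tcp_rot: [[-0.258, 0.842, 0.474], [0.966, 0.22, 0.134], [0.009, 0.492, -0.87]]
force: [-1.3, 1.0, -1.1]
opening: 0.29
grasp_force: 30.0
```

```bash
cat > st.py <<'E'
from to import *
import sys
H,x,y,n,R=jig();B=np.column_stack([x,y,n])
for d in map(float,sys.argv[1:]): go(H+(.036+d)*n,R90(),False)
s=read_state();P=np.array(s["position"])+.006*np.array(s["tcp_rot"])[:,2]-.027*-np.array(s["tcp_rot"])[:,2]*1
print("joints",np.round(s["joint_positions"],1),"qv",np.abs(s["qvel"]).max().round(1),"F jig",(np.array(s["force"])@B).round(1),"screw origin in hole frame mm",((P-H)@B*1000).round(1),"axis err deg",((np.array(s["tcp_rot"])[:,2]@B)*57.3).round(2))
E
python3 st.py .14 .09 0
```

```text
t 13.02 TCP [0.4105 0.0165 0.2582] -> [0.4176 0.0099 0.2614] dist 0.01 row [-0.0274, 0.0205, -0.001] [-0.0115, -0.0147, 0.0028] F [-1.3  1.  -1.1] op 0.2900294170771415 29.992513616743963
t 13.02 TCP [0.4105 0.0165 0.2582] -> [0.4418 0.0161 0.2181] dist 0.051 row [-0.0293, 0.022, 0.1656] [-0.0115, -0.0147, 0.0028] F [-1.3  1.  -1.1] op 0.2900294170771415 29.992513616743963
t 13.02 TCP [0.4105 0.0165 0.2582] -> [0.4854 0.0274 0.1402] dist 0.14 row [-0.0328, 0.0247, 0.4656] [-0.0115, -0.0147, 0.0028] F [-1.3  1.  -1.1] op 0.2900294170771415 29.992513616743963
joints [-27.9   5.7 129.2  42.9  30.  -77.5] qv 7.1 F jig [-1.4  1.3 -0.4] screw origin in hole frame mm [ -6.5   8.6 148.8] axis err deg [ -0.52   0.66 -57.29]
```

>>> step_arm --pt "0 0 0 0 0 0 1" --pt "0 0 0.09 0 0 0 1" --pt "0 0 0.18 0 0 0 1" --pt "0 0 0.26 0 0 0 1" --pt "0 0 0.26 0 0 0 1" --pt "0 0 0.26 0 0 0 1" --pt "0 0 0.26 0 0 0 1"

```text
time_s: 13.6
position: [0.4559, 0.017, 0.1949]
tcp_rot: [[-0.25, 0.838, 0.486], [0.968, 0.218, 0.122], [-0.004, 0.501, -0.866]]
force: [-0.1, -0.3, -1.9]
opening: 0.285
grasp_force: 30.0
```

```bash
python3 st.py .06 0; python3 sc.py; python3 st.py; python3 - <<'E'
from to import *
H,x,y,n,R=jig()
s=read_state();c=capture("wrist");c["world_from_camera"]=wristT(c,s);pickle.dump(c,open("w_wrist.pkl","wb"))
a=c["image"][:,:,::-1];b=pickle.load(open("s_side.pkl","rb"));i=b["image"][:,:,::-1]
t=lambda im,u,v,w,h,k:cv2.resize(im[v:v+h,u:u+w],None,fx=k,fy=k,interpolation=cv2.INTER_CUBIC)
p=proj(c,H).astype(int);q=proj(b,H).astype(int);print("hole px wrist",p,"side",q)
u,v=q[0]-50,q[1]-75
pu,pv=max(p[0]-66,0),max(p[1]-70,0)
A=t(a,pu,pv,133,133,3);Bm=t(i,u,v,100,100,4)
print("wrist crop org",pu,pv,"x3; side crop org",u,v,"x4",A.shape)
A=cv2.resize(A,(399,399));cv2.imwrite("pics/last.png",np.hstack([A,cv2.resize(Bm,(399,399))]))
E
```

```text
t 13.6 TCP [0.4559 0.017  0.1949] -> [0.4564 0.0199 0.1921] dist 0.004 row [0.009, -0.0012, 0.01] [0.001, 0.0046, 0.0015] F [-0.1 -0.3 -1.9] op 0.2846973751473092 29.991520275652874
t 13.6 TCP [0.4559 0.017  0.1949] -> [0.4854 0.0274 0.1402] dist 0.063 row [0.0097, -0.0014, 0.21] [0.001, 0.0046, 0.0015] F [-0.1 -0.3 -1.9] op 0.2846973751473092 29.991520275652874
joints [ -23.4   18.9  129.2   68.5   19.1 -101.4] qv 2.2 F jig [-1.1 -0.3 -1.6] screw origin in hole frame mm [ 0.4 -2.8 72. ] axis err deg [ 5.00e-02 -2.10e-01 -5.73e+01]
side grasp px [268.6 180.9] [([261, 176, 16, 18, 162], [268.7, 185.0])]
top grasp px [224.8 200.9] []
joints [ -23.3   18.7  129.3   68.6   19.1 -101.5] qv 0.8 F jig [-1.   0.9 -1.3] screw origin in hole frame mm [ 1.  -2.7 72.8] axis err deg [  0.16  -0.28 -57.3 ]
hole px wrist [253 199] side [246 220]
wrist crop org 187 129 x3; side crop org 196 145 x4 (399, 399, 3)
```

View pics/last.png

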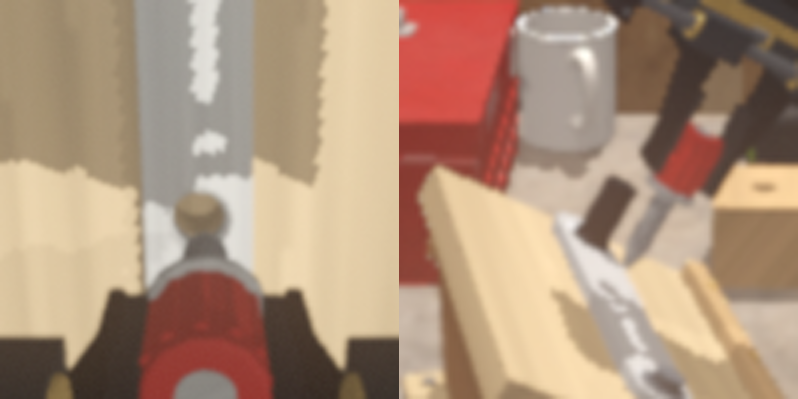

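The left (wrist) crop has the arm hole centred at (201,217) and the screw axis at x≈206, so the screw is about 1 mm too far up-slope. The right (side) crop shows the screw parallel to the post, aimed at the arm.

```bash
python3 - <<'E'
from to import *
H,x,y,n,R=jig();B=np.column_stack([x,y,n])
c=pickle.load(open("w_wrist.pkl","rb"))
q=onplane(c,187+201/3,129+217/3,H+.009*n,n);print("armhole mm",((q-H)@B*1000).round(1))
s=read_state();Rt=np.array(s["tcp_rot"]);G=np.array(s["position"])+.006*Rt[:,2]
for d in (-.011,.0,.027,.074,.075): print(d,((proj(c,G+d*Rt[:,2])-[187,129])*3).round(0))
# extend the screw axis to arm plane
P=G+.027*Rt[:,2];k=((H+.009*n-P)@n)/(Rt[:,2]@n);print("axis hits arm at",((P+k*Rt[:,2]-H)@B*1000).round(1))
E
```

```text
armhole mm [1.  0.9 9. ]
-0.011 [201. 410.]
0.0 [201. 380.]
0.027 [201. 320.]
0.074 [202. 248.]
0.075 [202. 247.]
axis hits arm at [ 1.4 -3.   9. ]
```

```bash
python3 - <<'E'
from to import *
c=pickle.load(open("w_wrist.pkl","rb"))
s=read_state();Rt=np.array(s["tcp_rot"]);G=np.array(s["position"])+.006*Rt[:,2]
for d,r in ((.027,.015),(.023,.015),(.023,.013),(.075,.0025),(-.011,.013)): print(d,r,[((proj(c,G+d*Rt[:,2]+r*Rt[:,0]*a+r*Rt[:,1]*b)-[187,129])*3).round(0).tolist() for a,b in((1,0),(0,1),(0,-1))])
im=c["image"];hs=cv2.cvtColor(im,cv2.COLOR_RGB2HSV)
u=187+206//3
for v in range(129+55,129+100): print(v-129,(v-129)*3,hs[v,u].tolist(),end=" ")
E
```

```text
0.027 0.015 [[201.0, 261.0], [265.0, 320.0], [138.0, 320.0]]
0.023 0.015 [[201.0, 268.0], [266.0, 328.0], [136.0, 328.0]]
0.023 0.013 [[201.0, 276.0], [258.0, 328.0], [145.0, 328.0]]
0.075 0.0025 [[202.0, 239.0], [211.0, 247.0], [194.0, 247.0]]
-0.011 0.013 [[201.0, 349.0], [269.0, 410.0], [132.0, 409.0]]
55 165 [18, 20, 155] 56 168 [18, 20, 156] 57 171 [19, 18, 158] 58 174 [19, 16, 173] 59 177 [21, 13, 202] 60 180 [23, 10, 220] 61 183 [20, 10, 223] 62 186 [23, 11, 216] 63 189 [21, 16, 201] 64 192 [19, 34, 181] 65 195 [18, 64, 168] 66 198 [18, 76, 164] 67 201 [18, 77, 163] 68 204 [18, 76, 164] 69 207 [18, 77, 163] 70 210 [18, 78, 157] 71 213 [18, 78, 143] 72 216 [17, 79, 129] 73 219 [16, 80, 125] 74 222 [17, 80, 124] 75 225 [17, 78, 124] 76 228 [17, 69, 125] 77 231 [16, 53, 121] 78 234 [14, 38, 113] 79 237 [15, 38, 108] 80 240 [14, 35, 109] 81 243 [14, 35, 110] 82 246 [13, 33, 109] 83 249 [16, 35, 109] 84 252 [15, 32, 113] 85 255 [16, 27, 124] 86 258 [18, 22, 140] 87 261 [18, 20, 153] 88 264 [14, 22, 154] 89 267 [9, 36, 149] 90 270 [4, 75, 143] 91 273 [4, 128, 136] 92 276 [4, 149, 135] 93 279 [4, 149, 137] 94 282 [4, 149, 137] 95 285 [4, 152, 138] 96 288 [3, 151, 137] 97 291 [4, 151, 137] 98 294 [4, 149, 135] 99 297 [4, 151, 132]
```

>>> step_arm --pt "0.0075 -0.005 0 0 0 0 1" --pt "0.0075 -0.005 0.0 0 0 0 1" --pt "0.0075 -0.005 0.03 0 0 0 1" --pt "0.0075 -0.005 0.06 0 0 0 1" --pt "0.0075 -0.005 0.09 0 0 0 1" --pt "0.0075 -0.005 0.11 0 0 0 1" --pt "0.0075 -0.005 0.11 0 0 0 1"

```text
time_s: 14.33
position: [0.4703, 0.0237, 0.1653]
tcp_rot: [[-0.25, 0.838, 0.486], [0.968, 0.218, 0.122], [-0.004, 0.501, -0.865]]
force: [-0.1, -0.7, -1.3]
opening: 0.289
grasp_force: 30.0
```

```bash
python3 st.py 0
```

```text
t 14.33 TCP [0.4703 0.0237 0.1653] -> [0.4854 0.0274 0.1402] dist 0.03 row [-0.0003, 0.0029, 0.0983] [0.0015, 0.0042, 0.0017] F [-0.1 -0.7 -1.3] op 0.2889469050131969 29.991073025594233
joints [ -21.2   24.4  129.2   86.3   16.9 -118. ] qv 3.9 F jig [-0.9 -0.7 -1. ] screw origin in hole frame mm [-0.9  0.1 38.5] axis err deg [  0.07  -0.19 -57.3 ]
```

>>> step_arm --pt "0 0 0.025 0 0 0 1" --pt "0 0 0.05 0 0 0 1" --pt "0 0 0.075 0 0 0 1" --pt "0 0 0.095 0 0 0 1" --pt "0 0 0.095 0 0 0 1" --pt "0 0 0.095 0 0 0 1"

```text
time_s: 14.83
position: [0.4838, 0.0272, 0.1412]
tcp_rot: [[-0.25, 0.837, 0.486], [0.968, 0.218, 0.122], [-0.004, 0.501, -0.865]]
force: [0.0, -0.0, -1.6]
opening: 0.289
grasp_force: 30.0
```

```bash
python3 st.py 0
```

```text
t 14.83 TCP [0.4838 0.0272 0.1412] -> [0.4854 0.0274 0.1402] dist 0.002 row [-0.0007, 0.0027, 0.0056] [0.0021, 0.0042, 0.0021] F [ 0.  -0.  -1.6] op 0.2888051438402569 29.99142420332646
joints [ -19.8   28.8  128.5  100.2   16.5 -131.2] qv 0.5 F jig [-0.8 -0.  -1.4] screw origin in hole frame mm [-0.8  0.1 10.7] axis err deg [  0.09  -0.19 -57.3 ]
```

Still no contact force, so I press gently in small steps until the flange seats.

>>> step_arm --pt "0 0 0.004 0 0 0 1" --pt "0 0 0.008 0 0 0 1" --pt "0 0 0.008 0 0 0 1"

```text
time_s: 15.08
position: [0.4847, 0.0273, 0.1399]
tcp_rot: [[-0.249, 0.837, 0.487], [0.968, 0.218, 0.121], [-0.005, 0.502, -0.865]]
force: [-4.5, -1.8, 7.0]
opening: 0.292
grasp_force: 30.0
```

```bash
python3 st.py 0
```

```text
t 15.08 TCP [0.4847 0.0273 0.1399] -> [0.4854 0.0274 0.1402] dist 0.001 row [-0.0004, 0.0025, 0.0004] [0.0034, 0.0057, 0.0016] F [-4.5 -1.8  7. ] op 0.29219252306119875 29.994263356056763
joints [ -19.7   29.1  128.5  101.4   16.5 -132.4] qv 0.7 F jig [-0.6 -0.6  8.4] screw origin in hole frame mm [-0.7 -0.   9.1] axis err deg [  0.15  -0.26 -57.3 ]
```

Seated: 8.4 N along the normal at 9.1 mm. I release and withdraw.

>>> step_arm --pt "0 0 0 0 0 0 -0.2" --pt "0 0 0 0 0 0 -0.2" --pt "0 0 0 0 0 0 -0.2" --pt "0 0 0 0 0 0 -0.2" --pt "0 0 0 0 0 0 -0.2" --pt "0 0 -0.08 0 0 0 -0.2" --pt "0 0 -0.16 0 0 0 -0.2" --pt "0 0 -0.24 0 0 0 -0.2"

```text
time_s: 15.75
position: [0.454, 0.0202, 0.1946]
tcp_rot: [[-0.251, 0.837, 0.486], [0.968, 0.218, 0.125], [-0.001, 0.502, -0.865]]
force: [-0.8, -0.1, -0.2]
opening: 0.595
grasp_force: 0.0
```

>>> step_arm --pt "0 0 -0.1 0 0 0 -0.2" --pt "0 0 -0.2 0 0 0 -0.2" --pt "0 0 -0.2 0 0 0 -0.2" --pt "0 0 -0.2 0 0 0 -0.2"

```text
time_s: 16.08
position: [0.4256, 0.0123, 0.2481]
tcp_rot: [[-0.251, 0.834, 0.492], [0.968, 0.219, 0.123], [-0.005, 0.507, -0.862]]
force: [-0.1, 1.3, -0.6]
opening: 0.6
grasp_force: 0.0
```

```bash
python3 hl.py z1 0; python3 - <<'E'
from to import *
H,x,y,n,R=jig();B=np.column_stack([x,y,n])
c=pickle.load(open("l_wrist.pkl","rb"));h=cv2.cvtColor(c["image"],cv2.COLOR_RGB2HSV);m=cv2.inRange(h,np.array((0,130,60)),np.array((8,255,255)))|cv2.inRange(h,np.array((172,130,60)),np.array((179,255,255)))
k,lab,st,ce=cv2.connectedComponentsWithStats(m)
p=proj(c,H+.03*n);print(p)
for i in range(1,k):
    if st[i,4]>60 and np.hypot(*(ce[i]-p))<40: print(st[i],ce[i].round(1),((onplane(c,*ce[i],H+.035*n,n)-H)@B*1000).round(1))
print("model knob px",proj(c,H+.047*n),proj(c,H+.013*n));s=read_state();print(s["time_s"],s["force"],s["position"])
E
```

```text
pred armhole px [252.9 187.3] hole px [252.9 185.2] bolt [253.   84.5]
[252.84692568 192.72935212]
[238 179  25  27 356] [250.6 190.9] [-2.4  3.6 35. ]
model knob px [252.83619331 197.6907523 ] [252.85657575 188.30114784]
16.1333 [0.66969897 0.7608978  0.29994826] [0.42581154 0.0124182  0.24716126]
```

```bash
python3 -c "
from rig import *
print(hand_in())"
```

```text
the job is handed in; nothing more can be done
None
```

I swung the stop arm into line, pushed the thumbscrew through both holes until its head seated at about 8 N on the arm, let go, backed clear and handed in at about 16 s; the judge's result was not reported, and I didn't measure the carton or tape measure again before handing in.

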